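# Free the jammed hold-down stop and strip the board stack

## Robot

A 6-joint arm with a two-finger parallel gripper is mounted at the origin on the work surface. World frame = base frame: x ahead of the robot, y to its left, z up, the work surface at z = 0. Lengths are in m, angles in rad, forces in N, time in s.
With the tool pointing down it reaches from about 0.4 to 0.925 m from the base axis. Payload 3.4 kg.
Tool frame: the origin (TCP) lies where the fingers leave the gripper's body, on its centre line; the fingertips stand 73 mm ahead of it and the grasp point (between the pads) lies 54 mm ahead of it; z points along the fingers, y is the direction in which the jaws open and shut (so a half turn about z gives the same grasp; the last joint's range is limited). The gripper opens to 85 mm and grips with 20 to 120 N. Pads are 22 mm wide; open, the fingers measure 114 mm over their backs; the gripper's body (76 mm by 85 mm) begins 54 mm behind the grasp point. The pads swing forward as they close: fully open they stand 13 mm farther back than shut.
Start: joints at [-1.196, 0.307, 1.506, -0, 1.328, -0.073], TCP at [0.249, -0.518, 0.304] pointing down, gripper open.
Joint ranges: [-3.12, 3.12], [-1.05, 2.28], [0.14, 2.33], [-1.42, 4.57], [0.1, 2.73], [-2.68, 2.68]. Speed limits (rad/s): [2.57, 2.57, 3.14, 3.14, 3.14, 3.14].

## Interface

Orientations are given as a 3x3 rotation matrix whose columns are the frame's x, y, z axes.
In Python, from cell import r gives the robot as it stands. The module is installed in compiled form; this text tells all that it offers.
- The arm moves only by the shell command python3 -m pendant 'ROWS' [FORCE]. ROWS is JSON, a list of rows, each a list of 3 entries, a list of its own where there are three numbers: the opening, from 0 (shut) to 1 (fully open), then the shift along the tool's x, y, z in mm, then the turn, a rotation vector about the tool's x, y, z in rad. A call has 1 to 8 rows; each row shifts and turns the commanded pose from where the row before left it, along the tool's axes as they then stand; what a row does not reach is not made up. A row lasts 1/8 s, in which the tool goes at most 62.5 mm and 10.7 degrees, less where a joint would pass 70% of its speed; a pose out of reach is approached as far as the arm can. A call with a gripper value outside its range is refused whole. The fingers move at their own pace and stop on an object; FORCE is the grip in N (left out, the last holds). Time passes only in rows, so rows that do not move let the fingers close. It gives the time, the measured TCP pose, the force and the opening at its end, in the units of the state.
- r.read_state(): the state, without advancing time (a new reading comes with each control period).
- r.grab_frame(name): name is "scene" or "top" or "wrist"; returns a dict with "img" (384x512x3 uint8, blue, green, red), "fovy" (degrees; the focal length in pixels is half the picture's height over the tangent of half this angle, whatever the lens; pixels are square), "cx", "cy" (the principal point, pixels), "k1" (the pictures are not rectified: a ray, as slopes to the right and down, at radius r is drawn at 1 + k1 r^2 times it, then the intrinsics apply), "position" and "orientation" of the camera in the world. Camera axes: x right, y down, z forward; pixel columns grow to the right and rows downward; lengths in m; the calibration is good to about 2 mm. A picture is of the moment at which its call begins. There is no depth.
- r.sign_off(): hands the job in, once; it reports no verdict.
The state is a dict: "time": time; "q": joint angles; "joint_vel": joint speeds; "joint_torque": joint torques, N m; "position": TCP position; "ee_rot": TCP orientation; "wrist_force": force on the tool from outside, world axes, zero at the start; "torque": the same for the moment, N m; "width": finger opening in m.
Only numpy, scipy, OpenCV 4.12 (cv2) and the standard library are available. Lean on these libraries where they do the work, as an engineer would, in place of code of your own. Each camera call takes 0.05 s, during which the arm holds its last target. There are 200 camera calls.

## Task

The wooden hold-down stop is jammed in the stacking jig with its nose over the boards: rock it from side to side until both steel keepers have been pushed back, only then draw it out and stand it upright on the bare bench top, and let go; then take it again across its width, since there is no room for fingers between the spare stops, and stand it in the empty middle bay of the rack with its thickness in line with the row, nose either way. Then lift the top board off the stack and lay it squarely across the middle of the two bearers, and lay the aluminium spacer plate from under it squarely on the other aluminium plate to make a pile. Leave the lower board in the jig, and do not disturb the plate on the bench or the jar, tape measure and spirit level.

Things in the scene. Friction and masses are not known exactly. Their poses are not given: they have to be found in the camera images.
- jig: Pale wooden stacking jig, fixed; base 130 x 260 x 12 mm, origin under its centre. x: direction in which the stop is rocked; y: along the boards. Boards lie on a bed 20 mm above the bench at x 0, y +27 mm. The stop stands at x 0, y -85 mm, foot 12 mm above the bench, with a 110 mm high post 2 mm behind it (y -109 to -127): grip it there across its thickness (x).
- jig_mouth (a point): Centre of the socket's mouth, 55 mm above the bench, level with the keepers' tops; jig's axes. The foot's bead is caught under the keepers: a straight pull lifts it some 5 mm, then jams. Leaning the stop about 20 deg to +x, then to -x, about the lower edge of its foot (about 10 N at the head) pushes each keeper back; with both back 4 mm or more it draws straight up. The foot cannot be slid aside.
- keeper_far (a joint): Steel keeper plate, 42 x 42 x 24 mm, at the stop's +x side. Value 0 to 0.010 m: how far it has been pushed back, to the jig's +x. It slides stiffly (about 30 N) and stays where it is pushed. At 0 the gap between the keepers is 31 mm.
- keeper_near (a joint): The same keeper at the -x side; value 0 to 0.010 m, pushed back in the jig's -x. The stop's foot shifts a few mm in the socket as it is leaned, so the head goes some 4 mm further than a pure turn; if a keeper has moved too little, rock again.
- stop_center (a point): Dark wooden hold-down stop, 126 mm tall, 30 thick (x), 44 wide (y), 0.15 to 0.3 kg; the point is on the shank's axis half-way up, 63 mm above the underside (22 x 44 mm, flat); z up. The top 40 mm has a nose to +y, 42 mm from the axis (head 64 mm wide); it is 8 mm above the top board and 10 mm over its end. A bead 16 mm high makes the foot 38 mm thick.
- rack_bay (a point): Floor of the empty middle bay of a fixed plywood rack (170 x 90 mm, row along x), 10 mm above the bench. A spare stop like the jammed one stands fixed 50 mm to either side (20 mm between faces: no room for fingers). The bay is 46 mm (x) by 54 mm (y); its dividers rise 14 mm, its end walls at +-y 10 mm.
- top_board_center (a point): Centre of the upper brown wooden board, 54 (x) x 160 (y) x 28 mm, about 0.16 kg; z up. It lies loose on the spacer plate, its top 86 mm above the bench.
- spacer_center (a point): Centre of the aluminium spacer plate, 66 (x) x 160 (y) x 10 mm, about 0.28 kg, lying loose (underside 48 mm above the bench) between the two boards and standing out 6 mm at each long side.
- low_board_center (a point): Centre of the lower brown wooden board, 54 x 160 x 28 mm, on the jig's bed. It stays there.
- bearers_mid (a point): Midway between the tops of two fixed wooden bearers, 20 mm above the bench. Each bearer is 72 mm long (along x) and 24 mm wide; they lie 100 mm apart along y. The board goes across both, its long side along y, centred.
- pile_plate_center (a point): Centre of a second aluminium plate like the spacer (66 x 160 x 10 mm), lying on the bench: the start of the plates' pile.
- glue_jar_center (a point): White glue jar, 64 mm across, 90 mm tall; its centre. Bystander.
- tape_measure_center (a point): Black tape measure, 70 x 38 x 66 mm; its centre. Bystander.
- level_center (a point): Aluminium spirit level standing on edge, 24 x 160 x 50 mm, long along its y; its centre. Bystander.

How it is judged:
By the outcome, as a careful person would: the job done as asked, in the order asked, and still so for the second after the job is handed in, with the robot touching nothing.
It also fails if it takes over 72 s, if anything falls off the work surface, if the arm or the gripper's body presses on something with over 40 N, if the wrist force passes 120 N, or if a joint passes its speed limit or range.

## Working session

There is one attempt and no reset: what is moved stays moved. The work goes in short steps, Python scripts to look and compute and a shell command to move; the robot and the scene stay as the last step left them, time stands still between calls to the robot, and variables do not carry over. Pictures are saved under pics/ and viewed, on a budget of 15 in all, crops included, one or two more only if the job needs it, and the job is handed in when it is done.

```bash
mkdir -p pics; cat > h.py <<'E'
import numpy as np, cv2
from cell import r
def grab(n,fn=None):
    f=r.grab_frame(n)
    if fn: cv2.imwrite('pics/'+fn+'.png',f['img'])
    f['f']=192/np.tan(np.radians(f['fovy'])/2); f['R']=np.array(f['orientation']).reshape(3,3); f['p']=np.array(f['position'])
    f['K']=np.array([[f['f'],0,f['cx']],[0,f['f'],f['cy']],[0,0,1.]]); f['D']=np.array([f['k1'],0,0,0.])
    return f
def ray(f,uv):
    n=cv2.undistortPoints(np.array(uv,float).reshape(-1,1,2),f['K'],f['D']).reshape(-1,2)
    return np.c_[n,np.ones(len(n))]@f['R'].T
def onz(f,uv,z):
    d=ray(f,uv); return f['p']+d*((z-f['p'][2])/d[:,2])[:,None]
def proj(f,P):
    P=(np.atleast_2d(P)-f['p'])@f['R']
    return cv2.projectPoints(P.reshape(-1,1,3),np.zeros(3),np.zeros(3),f['K'],f['D'])[0].reshape(-1,2)
E
python3 - <<'E'
from h import *
np.set_printoptions(precision=4,suppress=True)
for n in ['scene','top']:
    f=grab(n,n+'0'); print(n,f['p'],f['R'].tolist(),f['f'],f['cx'],f['cy'],f['k1'])
import pickle
a=cv2.imread('pics/scene0.png');b=cv2.imread('pics/top0.png')
s=r.read_state();print(s)
E
```

```text
scene [ 1.7349 -0.1519  0.8807] [[0.1344961951878308, 0.5750051327330136, -0.8070191266696758], [0.9908040434953482, -0.09017481420397755, 0.10087541958547767], [-0.014768915778248196, -0.8131651740046222, -0.5818455799546538]] 471.87227265599614 262.9602352569851 194.6385910979162 -0.19674836191048659
top [0.519  0.0087 1.3591] [[0.008118259881989052, -0.9982675438885572, 0.058275249250397475], [-0.9999479472412856, -0.007744122746741358, 0.006643144648629814], [-0.006180345008792079, -0.05832614663760044, -0.998278450109979]] 440.8403624453311 258.1088481872847 190.22842955347687 -0.1523911161482697
{'time': 0.1, 'q': array([-1.1965,  0.3075,  1.5075,  0.    ,  1.3284, -0.0735]), 'joint_vel': array([-0.0008, -0.0019, -0.0053, -0.0026, -0.0017,  0.0001]), 'joint_torque': array([  0.0004, -45.8528, -25.2608,  -0.    ,   0.0056,   0.    ]), 'position': array([ 0.2488, -0.5179,  0.3031]), 'ee_rot': array([[ 0.9014,  0.433 , -0.0007],
       [ 0.433 , -0.9014,  0.0017],
       [ 0.0001, -0.0019, -1.    ]]), 'wrist_force': array([ 0.1148, -0.1731, -0.2213]), 'torque': array([-0.0115,  0.0257, -0.0444]), 'width': 0.08561732151794495}
```

View pics/top0.png

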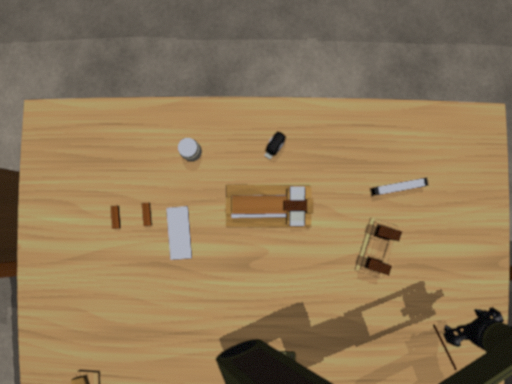

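View pics/scene0.png

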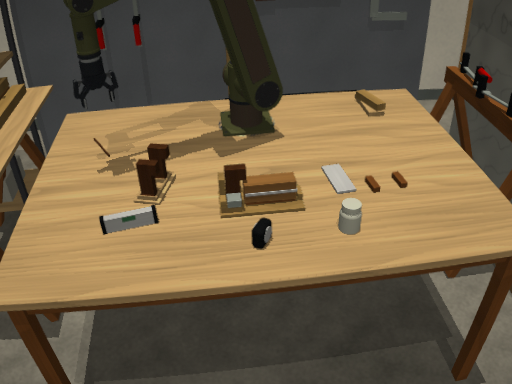

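Top view: jig centred at about (268,205) with the stop at (295,206), its y axis pointing to the left (world +y). Rack at (378,248), bearers at (115,216) and (147,214), pile plate at (179,232), jar at (189,149), tape at (275,145) and level at (399,187). The scene view agrees.

```bash
python3 - <<'E'
from h import *
np.set_printoptions(precision=4,suppress=True)
f=grab('top','top1'); im=f['img']; 
c=im[135:285,95:415]; cv2.imwrite('pics/c1.png',cv2.resize(c,None,fx=2.5,fy=2.5,interpolation=cv2.INTER_CUBIC))
hsv=cv2.cvtColor(im,cv2.COLOR_BGR2HSV)
for (u,v) in [(115,216),(147,214),(179,232),(255,205),(250,215),(297,190),(295,206),(388,233),(378,267),(362,245),(235,188),(200,300)]: print(u,v,hsv[v,u])
def rects(name,mask,zs,amin=60):
    mask=mask.astype(np.uint8)*255; mask[:130]=0; mask[300:]=0; mask[:,:90]=0; mask[:,440:]=0
    for k in cv2.findContours(mask,cv2.RETR_EXTERNAL,cv2.CHAIN_APPROX_NONE)[0]:
        if cv2.contourArea(k)<amin: continue
        P=onz(f,k.reshape(-1,2),zs)[:,:2]
        m=cv2.minAreaRect((P*1000).astype(np.float32)); print(name,zs,k.reshape(-1,2).mean(0),m)
H,S,V=[hsv[...,i].astype(int) for i in range(3)]
rects('dark',(V<90),.126)
rects('grey',(S<60)&(V>120),.01)
rects('brown',(S>150)&(V>90),.086); rects('brown',(S>150)&(V>90),.02)
E
```

```text
115 216 [ 13 189 116]
147 214 [ 14 192 117]
179 232 [114  20 187]
255 205 [ 15 161 149]
250 215 [114  15 169]
297 190 [111  14 183]
295 206 [ 11 171  67]
388 233 [ 11 190  67]
378 267 [ 14 211  64]
362 245 [ 21 108 146]
235 188 [ 17 145 151]
200 300 [ 16 121 166]
dark 0.126 [376.9677 265.5484] ((382.2232666015625, -319.8629455566406), (73.88487243652344, 32.89262390136719), 71.71439361572266)
dark 0.126 [386.5781 232.9062] ((471.8733215332031, -346.8013916015625), (75.27814483642578, 34.85702133178711), 72.04119873046875)
dark 0.126 [295.6094 205.5469] ((547.7321166992188, -85.33650207519531), (33.609432220458984, 64.46342468261719), 0.1701190322637558)
dark 0.126 [275.0755 143.6604] ((723.9000244140625, -30.85681915283203), (34.494850158691406, 67.31288146972656), 56.99402618408203)
grey 0.01 [258.     215.4643] ((521.889892578125, 17.40161895751953), (12.225564002990723, 165.19180297851562), 0.46625640988349915)
grey 0.01 [296.8431 218.6275] ((512.12109375, -101.99812316894531), (39.73714828491211, 42.936702728271484), 0.3517289161682129)
grey 0.01 [178.7234 232.7021] ((465.5703735
[... 570 characters left out ...]
.045516967773438), 6.818113803863525)
brown 0.086 [146.1481 214.    ] ((521.3976440429688, 343.3971862792969), (65.51467895507812, 21.510419845581055), 5.578758716583252)
brown 0.086 [260.9067 204.0467] ((553.2914428710938, 12.793296813964844), (52.00934600830078, 164.7950439453125), 0.6347682476043701)
brown 0.02 [114.6792 216.6981] ((512.125244140625, 460.863037109375), (66.91444396972656, 22.136564254760742), 6.81814432144165)
brown 0.02 [146.1481 214.    ] ((521.5203247070312, 360.74981689453125), (68.91111755371094, 22.625574111938477), 5.578721046447754)
brown 0.02 [260.9067 204.0467] ((555.0675048828125, 13.006790161132812), (54.70561981201172, 173.33834838867188), 0.6347620487213135)
```

View pics/c1.png

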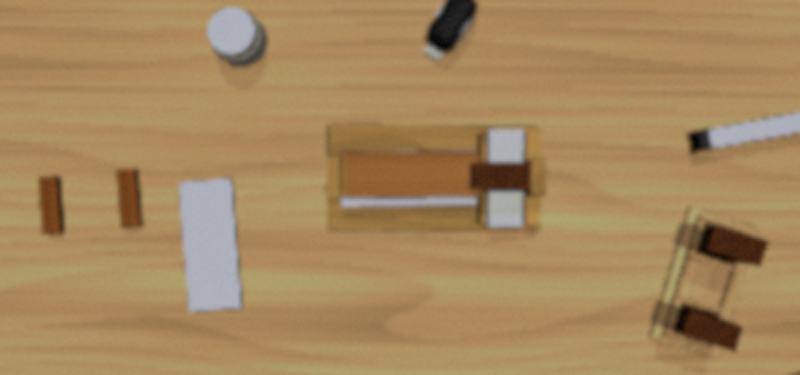

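The top view pins the jig at x≈0.549, y≈-0.011, yaw ≈0.5°, and the stop at about (0.549,-0.096). The rack is near (0.427,-0.333), with its row at about -17°. I'll move over the rack and take a close wrist look.

```bash
cat >> h.py <<'E'
from scipy.spatial.transform import Rotation as Ro
def down(yaw):   # tool x axis at yaw (deg), z down
    a=np.radians(yaw); c,s=np.cos(a),np.sin(a)
    return np.array([[c,s,0],[s,-c,0],[0,0,-1.]])
def plan(pos,R=None,P0=None,R0=None):
    s=r.read_state(); P0=s['position'] if P0 is None else P0; R0=s['ee_rot'] if R0 is None else R0
    R=R0 if R is None else R
    d=np.array(pos)-P0
    print('t',round(s['time'],2),'shift mm',np.round(R0.T@d*1000,1),'| then turn',np.round(Ro.from_matrix(R0.T@R).as_rotvec(),4),'| turn first, then shift',np.round(R.T@d*1000,1))
E
python3 -m pendant '[[1,[54,-26.5,-8],[0,0,0]],[1,[54,-26.5,-8],[0,0,0]],[1,[54,-26.5,-8],[0,0,0]],[1,[54,-26.5,-8],[0,0,0]],[1,[0,0,0],[0,0,-0.16]],[1,[0,0,0],[0,0,-0.16]],[1,[0,0,0],[0,0,-0.16]],[1,[0,0,0],[0,0,-0.16]]]' 60
python3 -m pendant '[[1,[0,0,0],[0,0,-0.16]],[1,[0,0,0],[0,0,-0.16]],[1,[0,0,0],[0,0,-0.16]],[1,[0,0,0],[0,0,0]]]'
python3 - <<'E'
from h import *
np.set_printoptions(precision=4,suppress=True)
f=grab('wrist','w_rack'); s=r.read_state()
R=s['ee_rot']; print(R,s['position'],'cam in tool',R.T@(f['p']-s['position']),R.T@f['R'],f['f'],f['k1'])
E
```

```text
time: 1.15
position: [0.3977, -0.3289, 0.3356]
ee_rot: [[0.459, 0.888, -0.001], [0.888, -0.459, 0.001], [0.0, -0.001, -1.0]]
wrist_force: [0.1, -0.2, 0.4]
width: 0.0855
time: 1.65
position: [0.3976, -0.3291, 0.3356]
ee_rot: [[0.005, 1.0, -0.0], [1.0, -0.005, 0.0], [0.0, -0.0, -1.0]]
wrist_force: [0.1, -0.2, -0.2]
width: 0.0851
[[ 0.006   1.     -0.0004]
 [ 1.     -0.006   0.0004]
 [ 0.0004 -0.0004 -1.    ]] [ 0.3976 -0.3291  0.3357] cam in tool [ 0.075  -0.0003 -0.0691] [[ 0.0008 -0.9557 -0.2944]
 [ 1.      0.0009 -0.0002]
 [ 0.0005 -0.2944  0.9557]] 317.22226151504435 -0.030446898081828815
```

View pics/w_rack.png

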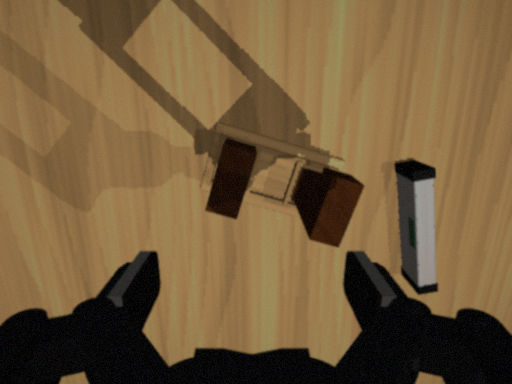

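The wrist view shows the two spare heads: left at about (230,140),(256,147),(238,217),(207,211), right at about (333,172),(363,183),(341,245),(310,238). The empty bay lies between them at about (277,178), and the level is on the right.

```bash
python3 - <<'E'
from h import *
np.set_printoptions(precision=1,suppress=True)
f=grab('wrist'); im=f['img']
c=im[110:260,190:380]; cv2.imwrite('pics/w_rack2.png',cv2.resize(c,None,fx=4,fy=4,interpolation=cv2.INTER_CUBIC))
for Q in ([(230,140),(256,147),(238,217),(207,211)],[(333,172),(363,183),(341,245),(310,238)]):
    P=onz(f,Q,.136)[:,:2]*1000; print(P, P.mean(0), np.linalg.norm(np.roll(P,-1,0)-P,axis=1))
E
```

```text
[[ 379.4 -288.2]
 [ 401.3 -294.3]
 [ 384.9 -357.6]
 [ 357.  -351.7]] [ 380.7 -323. ] [22.7 65.4 28.5 67.3]
[[ 468.2 -316.4]
 [ 495.4 -326.4]
 [ 480.6 -386.3]
 [ 451.2 -378.9]] [ 473.8 -352. ] [29.  61.6 30.3 64.8]
```

View pics/w_rack2.png

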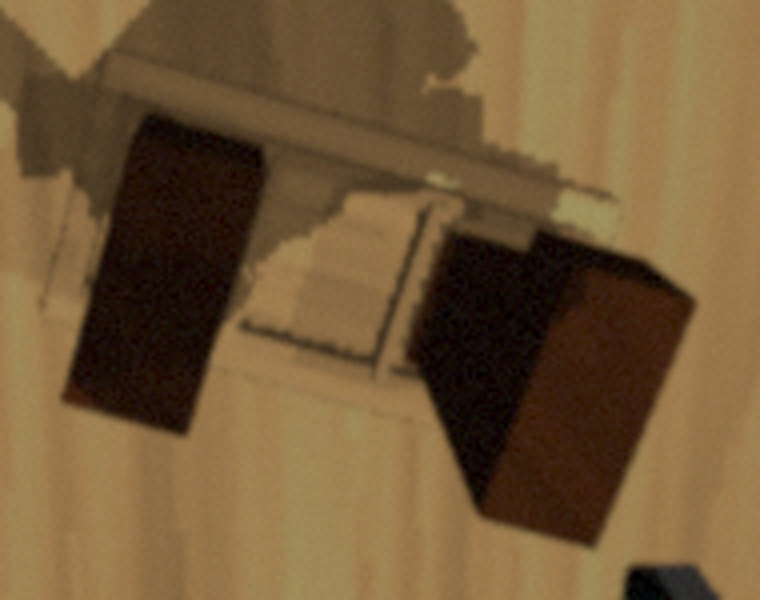

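```bash
python3 - <<'E'
from h import *
np.set_printoptions(precision=1,suppress=True)
f=grab('wrist')
def W(Q,z):
    return onz(f,np.array(Q,float)/4+[190,110],z)[:,:2]*1000
R=W([(585,268),(695,303),(593,547),(483,517)],.136); print('right',R,R.mean(0),np.linalg.norm(np.roll(R,-1,0)-R,axis=1))
L=W([(62,402),(187,437),(265,175)],.136); print('left',L,np.linalg.norm(np.diff(L,axis=0),axis=1))
def ang(a): d=a[-1]-a[0]; return np.degrees(np.arctan2(d[1],d[0]))
e=W([(425,210),(373,355)],.010); w=W([(245,322),(373,353)],.010)
print('east div floor',e,ang(e),'south wall floor',w,ang(w))
e2=W([(437,210),(384,370)],.024); w2=W([(243,330),(378,362)],.020); print(e2,ang(e2),w2,ang(w2))
n=W([(105,85),(560,205)],.02);n2=W([(105,50),(610,195)],.02);print('north wall',n,ang(n),n2,ang(n2))
print('row',ang(np.array([L[0],R[3]])),np.linalg.norm(L[0]-R[3]),ang(np.array([L[1],R[2]])))
E
```

```text
right [[ 471.4 -320.9]
 [ 496.4 -329. ]
 [ 478.2 -388.1]
 [ 452.  -380.2]] [ 474.5 -354.5] [26.2 61.9 27.4 62.4]
left [[ 355.8 -351.3]
 [ 383.8 -359.9]
 [ 401.6 -300.1]] [29.3 62.4]
east div floor [[ 453.8 -333.1]
 [ 438.5 -381.1]] -107.71601549703931 south wall floor [[ 396.7 -369.6]
 [ 438.4 -380.4]] -14.508822610668302
[[ 455.5 -330.3]
 [ 440.6 -381.6]] -106.15039928027691 [[ 396.1 -369.3]
 [ 439.1 -380.2]] -14.247489217311834
north wall [[ 355.3 -292.5]
 [ 494.  -329.7]] -15.026772328965391 [[ 355.7 -282.2]
 [ 509.2 -326.7]] -16.147537961946753
row -16.733860587072574 100.51281753880781 -16.641131899460706
```

Bay centre from two independent cues (head edges and bay walls): (0.424,-0.349), row -16.7°. Next is a wrist look over the jig.

```bash
python3 -m pendant '[[1,[45,25,0],[0,0,0]],[1,[45,25,0],[0,0,0]],[1,[45,25,0],[0,0,0]],[1,[45,25,0],[0,0,0]],[1,[45,25,0],[0,0,0]],[1,[45,25,0],[0,0,0]],[1,[0,0,0],[0,0,0]]]'
python3 - <<'E'
from h import *
f=grab('wrist','w_jig'); im=f['img']
cv2.imwrite('pics/w_jig2.png',cv2.resize(im,None,fx=1.55,fy=1.55,interpolation=cv2.INTER_CUBIC))
E
```

```text
time: 2.68
position: [0.55, -0.0567, 0.3357]
ee_rot: [[-0.0, 1.0, 0.001], [1.0, 0.0, 0.001], [0.001, 0.001, -1.0]]
wrist_force: [-0.8, -0.9, -0.1]
width: 0.0852
```

View pics/w_jig2.png

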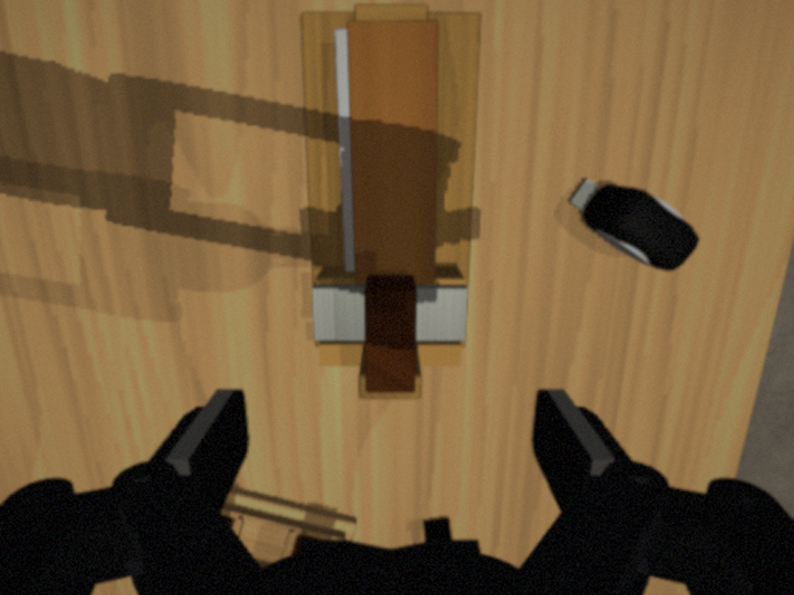

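```bash
python3 - <<'E'
from h import *
np.set_printoptions(precision=1,suppress=True)
f=grab('wrist')
def W(Q,z): return onz(f,(np.array(Q,float)+.5)/1.55-.5,z)[:,:2]*1000
print('head',W([(367,277),(415,277),(415,390),(367,390)],.138))
print('keep',W([(314,287),(467,286),(467,341),(317,342)],.055))
print('board',W([(349,20),(437,20),(435,275),(354,270)],.086))
print('spacer',W([(336,30),(346,270)],.058))
print('base12',W([(303,13),(480,13)],.012), W([(478,200)],.012))
E
```

```text
head [[ 535.8  -50.5]
 [ 562.7  -50.5]
 [ 563.6 -120.5]
 [ 534.8 -120.5]]
keep [[ 492.5  -79. ]
 [ 605.3  -78.4]
 [ 607.3 -121.8]
 [ 492.7 -122.5]]
board [[525.   90.5]
 [576.2  90.4]
 [578.6 -62.3]
 [524.7 -58.8]]
spacer [[514.5  91.2]
 [516.8 -65.4]]
base12 [[486.6 112.3]
 [613.1 112.1]] [[617.9 -19.9]]
```

Over the jig the stop's axis is at x≈0.549, y≈-0.099 and the keepers' mid is at (0.549,-0.100). The board runs from y≈0.090 back to the stop, at x≈0.55, and jig yaw is ≈0.6°. The sizes check out, so I'll grip.

```bash
python3 -m pendant '[[1,[-14,0,40],[0,0,-0.01]],[1,[-14,0,40],[0,0,0]],[1,[-14,0,40],[0,0,0]],[1,[0,-1,30],[0,0,0]],[1,[0,0,20],[0,0,0]],[1,[0,0,0],[0,0,0]]]' 100
python3 -m pendant '[[0,[0,0,0],[0,0,0]],[0,[0,0,0],[0,0,0]],[0,[0,0,0],[0,0,0]],[0,[0,0,0],[0,0,0]],[0,[0,0,0],[0,0,0]],[0,[0,0,0],[0,0,0]]]'
```

```text
time: 3.52
position: [0.5459, -0.1029, 0.1644]
ee_rot: [[-0.004, 1.0, -0.004], [1.0, 0.004, 0.001], [0.001, -0.004, -1.0]]
wrist_force: [-0.2, 0.8, 0.7]
width: 0.0853
time: 4.28
position: [0.549, -0.1019, 0.1671]
ee_rot: [[-0.007, 1.0, 0.003], [1.0, 0.007, -0.001], [-0.001, 0.003, -1.0]]
wrist_force: [1.9, -0.0, 5.9]
width: 0.029
```

```bash
python3 -m pendant '[[0,[0,7.3,-0.2],[0.044,0,0]],[0,[0,7.3,-0.2],[0.044,0,0]],[0,[0,7.3,-0.2],[0.044,0,0]],[0,[0,7.3,-0.2],[0.044,0,0]]]'
python3 -m pendant '[[0,[0,7.3,-0.2],[0.044,0,0]],[0,[0,7.3,-0.2],[0.044,0,0]],[0,[0,7.3,-0.2],[0.044,0,0]],[0,[0,7.3,-0.2],[0.044,0,0]],[0,[0,0,0],[0,0,0]]]'
```

```text
time: 4.78
position: [0.5736, -0.1015, 0.1664]
ee_rot: [[-0.007, 0.983, -0.183], [1.0, 0.007, -0.002], [-0.0, -0.183, -0.983]]
wrist_force: [-9.9, -0.3, 15.4]
width: 0.0294
time: 5.4
position: [0.5999, -0.1013, 0.1602]
ee_rot: [[-0.007, 0.933, -0.359], [1.0, 0.007, -0.003], [-0.0, -0.359, -0.933]]
wrist_force: [-12.4, -1.0, 14.9]
width: 0.029
```

```bash
python3 -m pendant '[[0,[0,7.5,-0.3],[0.044,0,0]],[0,[0,0,0],[0,0,0]],[0,[0,-7.3,0.3],[-0.044,0,0]],[0,[0,-7.3,0.3],[-0.044,0,0]],[0,[0,-7.3,0.3],[-0.044,0,0]],[0,[0,-7.3,0.3],[-0.044,0,0]],[0,[0,-7.3,0.3],[-0.044,0,0]],[0,[0,-7.3,0.3],[-0.044,0,0]]]'
python3 -m pendant '[[0,[0,-7.3,0.3],[-0.044,0,0]],[0,[0,-7.3,0.3],[-0.044,0,0]],[0,[0,-7.3,0.3],[-0.044,0,0]],[0,[0,0,0],[0,0,0]]]'
```

```text
time: 6.4
position: [0.5675, -0.1014, 0.167]
ee_rot: [[-0.007, 0.991, -0.135], [1.0, 0.007, -0.001], [0.0, -0.135, -0.991]]
wrist_force: [-3.2, -0.8, 3.1]
width: 0.0289
time: 6.9
position: [0.548, -0.1015, 0.1679]
ee_rot: [[-0.007, 1.0, 0.001], [1.0, 0.007, 0.0], [0.0, 0.001, -1.0]]
wrist_force: [1.7, 0.8, -3.0]
width: 0.0286
```

```bash
python3 -m pendant '[[0,[0,-7.3,-0.2],[-0.044,0,0]],[0,[0,-7.3,-0.2],[-0.044,0,0]],[0,[0,-7.3,-0.2],[-0.044,0,0]],[0,[0,-7.3,-0.2],[-0.044,0,0]]]'
python3 -m pendant '[[0,[0,-7.3,-0.2],[-0.044,0,0]],[0,[0,-7.3,-0.2],[-0.044,0,0]],[0,[0,-7.3,-0.2],[-0.044,0,0]],[0,[0,-7.3,-0.2],[-0.044,0,0]],[0,[0,-7.3,-0.3],[-0.044,0,0]],[0,[0,0,0],[0,0,0]]]'
```

```text
time: 7.4
position: [0.5245, -0.1022, 0.1681]
ee_rot: [[-0.006, 0.983, 0.186], [1.0, 0.005, 0.001], [-0.0, 0.186, -0.983]]
wrist_force: [14.5, 5.2, -7.9]
width: 0.0289
time: 8.15
position: [0.4954, -0.104, 0.1645]
ee_rot: [[-0.002, 0.914, 0.406], [1.0, 0.003, -0.002], [-0.003, 0.406, -0.914]]
wrist_force: [25.1, 14.9, 3.0]
width: 0.0286
```

```bash
python3 -m pendant '[[0,[0,7.3,0.3],[0.044,0,0]],[0,[0,7.3,0.3],[0.044,0,0]],[0,[0,7.3,0.3],[0.044,0,0]],[0,[0,7.3,0.3],[0.044,0,0]],[0,[0,7.3,0.3],[0.044,0,0]],[0,[0,7.3,0.3],[0.044,0,0]],[0,[0,7.3,0.3],[0.044,0,0]],[0,[0,7.3,0.3],[0.044,0,0]]]'
python3 -m pendant '[[0,[0,7.3,0.3],[0.044,0,0]],[0,[0,0,0],[0,0,0]]]'
python3 - <<'E'
from h import *
np.set_printoptions(precision=1,suppress=True)
f=grab('wrist','w_k'); cv2.imwrite('pics/w_k2.png',cv2.resize(f['img'],None,fx=1.55,fy=1.55,interpolation=cv2.INTER_CUBIC))
print(proj(f,[(.549-.0575,-.1,.055),(.549+.0575,-.1,.055),(.549-.0155,-.1,.055),(.549+.0155,-.1,.055)])*1.55)
E
```

```text
time: 9.15
position: [0.5415, -0.102, 0.1698]
ee_rot: [[-0.008, 0.999, 0.042], [1.0, 0.008, -0.0], [-0.001, 0.042, -0.999]]
wrist_force: [2.0, -0.9, -2.9]
width: 0.0293
time: 9.4
position: [0.5488, -0.1017, 0.1693]
ee_rot: [[-0.008, 1.0, -0.002], [1.0, 0.008, 0.0], [0.0, -0.002, -1.0]]
wrist_force: [-0.4, -0.1, -2.3]
width: 0.0287
[[248.2 341.3]
 [534.6 343.5]
 [352.7 342.2]
 [430.1 342.8]]
```

View pics/w_k2.png

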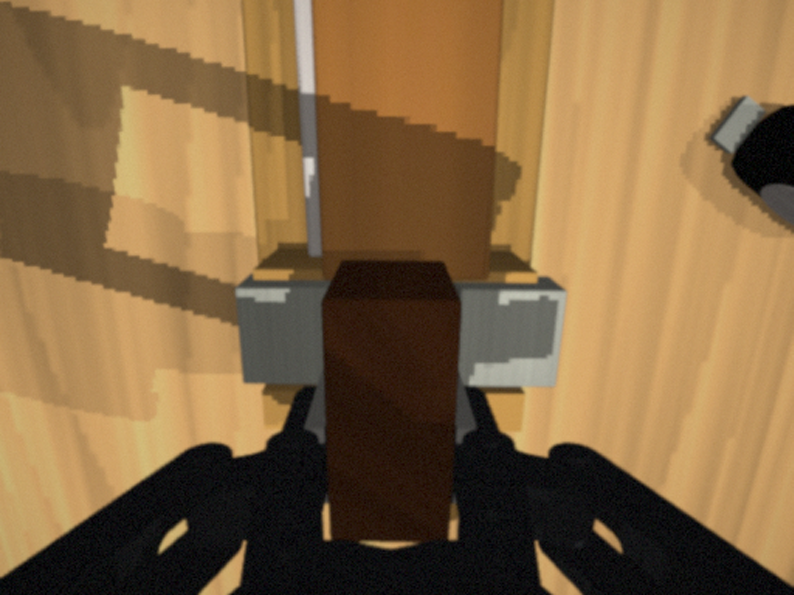

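In this view the keepers' outer edges are at u≈240 and u≈561. The unpushed positions would be 248 and 535 at 2.5 px/mm, so the far keeper is back about 10 mm and the near one only 3–4 mm. I'll rock to -x again, a bit further.

```bash
python3 -m pendant '[[0,[0.2,-7.6,0],[-0.044,0,0]],[0,[0.2,-7.6,0],[-0.044,0,0]],[0,[0.2,-7.6,0],[-0.044,0,0]],[0,[0.2,-7.6,0],[-0.044,0,0]],[0,[0.2,-7.6,0],[-0.044,0,0]],[0,[0.2,-7.6,0],[-0.044,0,0]],[0,[0.2,-7.6,0],[-0.044,0,0]],[0,[0.2,-7.6,0],[-0.044,0,0]]]'
python3 -m pendant '[[0,[0.2,-7.6,0],[-0.044,0,0]],[0,[0,-7.6,0],[-0.044,0,0]],[0,[0,-3,0],[0,0,0]],[0,[0,0,0],[0,0,0]]]'
```

```text
time: 10.45
position: [0.4991, -0.103, 0.1669]
ee_rot: [[-0.001, 0.929, 0.37], [1.0, 0.003, -0.005], [-0.005, 0.37, -0.929]]
wrist_force: [27.8, 15.9, 0.7]
width: 0.0288
time: 10.95
position: [0.4857, -0.1038, 0.1637]
ee_rot: [[-0.001, 0.892, 0.453], [1.0, 0.004, -0.006], [-0.007, 0.453, -0.892]]
wrist_force: [30.0, 18.2, 17.5]
width: 0.0291
```

```bash
python3 -m pendant '[[0,[0,7.6,0.2],[0.044,0,0]],[0,[0,7.6,0.2],[0.044,0,0]],[0,[0,7.6,0.2],[0.044,0,0]],[0,[0,7.6,0.2],[0.044,0,0]],[0,[0,7.6,0.2],[0.044,0,0]],[0,[0,7.6,0.2],[0.044,0,0]],[0,[0,7.6,0.2],[0.044,0,0]],[0,[0,7.6,0.2],[0.044,0,0]]]'
python3 -m pendant '[[0,[0,7.6,0.2],[0.044,0,0]],[0,[0,7.6,0.2],[0.044,0,0]],[0,[0,3,0],[0,0,0]],[0,[0,0,0],[0,0,0]]]'
cat > k.py <<'E'
from h import *
np.set_printoptions(precision=1,suppress=True)
f=grab('wrist','w_k3'); im=f['img']
S=cv2.cvtColor(cv2.GaussianBlur(im,(3,3),0),cv2.COLOR_BGR2HSV)
for v in (200,210,220,230,240):
    m=np.where((S[v,100:420,1]<75)&(S[v,100:420,2]>50))[0]+100
    if len(m): print(v,m.min(),m.max(),onz(f,[(m.min()-.5,v),(m.max()+.5,v)],.055)[:,:2]*1000)
E
python3 k.py
```

```text
time: 11.95
position: [0.5332, -0.1017, 0.1711]
ee_rot: [[-0.007, 0.995, 0.096], [1.0, 0.007, -0.003], [-0.004, 0.096, -0.995]]
wrist_force: [6.0, -2.2, -4.8]
width: 0.029
time: 12.45
position: [0.5475, -0.0999, 0.1697]
ee_rot: [[-0.007, 1.0, 0.0], [1.0, 0.007, 0.0], [-0.0, 0.0, -1.0]]
wrist_force: [2.0, -0.1, -3.6]
width: 0.029
200 150 365 [[484.8 -85.1]
 [617.  -84.2]]
210 152 364 [[485.5 -91.6]
 [617.1 -90.7]]
220 153 363 [[485.6 -98.2]
 [617.2 -97.4]]
230 154 361 [[ 485.6 -105. ]
 [ 616.7 -104.1]]
240 155 360 [[ 485.6 -111.9]
 [ 616.8 -111. ]]
```

The keepers now span 131.6 mm outside. It was 115 mm at zero, so together they are pushed back 16–17 mm, and the near one is at least 6 mm. Drawing the stop up.

```bash
python3 -m pendant '[[0,[0,1,-4],[0,0,0]],[0,[0,0,-4],[0,0,0]],[0,[0,0,-6],[0,0,0]],[0,[0,0,0],[0,0,0]]]'
python3 -m pendant '[[0,[0,0,-8],[0,0,0]],[0,[0,0,-10],[0,0,0]],[0,[0,0,-12],[0,0,0]],[0,[0,0,-20],[0,0,0]],[0,[0,0,0],[0,0,0]]]'
```

```text
time: 13.0
position: [0.5486, -0.0998, 0.1846]
ee_rot: [[-0.007, 1.0, 0.0], [1.0, 0.007, 0.0], [0.0, 0.0, -1.0]]
wrist_force: [0.2, -0.1, -0.8]
width: 0.0288
time: 13.62
position: [0.5502, -0.0999, 0.2362]
ee_rot: [[-0.007, 1.0, 0.005], [1.0, 0.007, -0.001], [-0.001, 0.005, -1.0]]
wrist_force: [-0.5, 0.4, -2.0]
width: 0.0289
```

```bash
python3 -m pendant '[[0,[0,0,-28],[0,0,0]],[0,[0,0,-28],[0,0,0]],[0,[-35,3,0],[0,0,0]],[0,[-35,3,0],[0,0,0]],[0,[-35,3,0],[0,0,0]],[0,[-35,3,0],[0,0,0]],[0,[0,0,0],[0,0,0.15]],[0,[0,0,0],[0,0,0.15]]]'
python3 -m pendant '[[0,[0,0,30],[0,0,0]],[0,[0,0,40],[0,0,0]],[0,[0,0,40],[0,0,0]],[0,[0,0,14],[0,0,0]],[0,[0,0,0],[0,0,0]]]'
```

```text
time: 14.62
position: [0.5615, -0.2402, 0.289]
ee_rot: [[0.295, 0.956, -0.001], [0.956, -0.295, 0.001], [0.001, -0.002, -1.0]]
wrist_force: [-0.6, -0.9, -1.8]
width: 0.0289
time: 15.25
position: [0.5615, -0.2395, 0.165]
ee_rot: [[0.289, 0.957, -0.002], [0.957, -0.289, 0.001], [0.001, -0.002, -1.0]]
wrist_force: [1.0, 0.6, -1.7]
width: 0.0288
```

```bash
python3 -m pendant '[[0,[0,0,4],[0,0,0]],[0,[0,0,2],[0,0,0]],[0,[0,0,2],[0,0,0]],[0,[0,0,0],[0,0,0]]]'
```

```text
time: 15.75
position: [0.562, -0.2398, 0.1583]
ee_rot: [[0.289, 0.957, 0.0], [0.957, -0.289, -0.0], [-0.0, 0.0, -1.0]]
wrist_force: [-0.7, 0.8, -0.7]
width: 0.0287
```

```bash
python3 -m pendant '[[0,[0,0,1],[0,0,0]],[0,[0,0,1],[0,0,0]],[0,[0,0,0],[0,0,0]]]';python3 -m pendant '[[0,[0,0,1],[0,0,0]],[0,[0,0,1],[0,0,0]],[0,[0,0,0],[0,0,0]]]'
```

```text
time: 16.12
position: [0.5618, -0.2398, 0.1558]
ee_rot: [[0.289, 0.957, -0.0], [0.957, -0.289, 0.0], [0.0, -0.0, -1.0]]
wrist_force: [0.1, -0.3, -1.8]
width: 0.0288
time: 16.5
position: [0.562, -0.2399, 0.1551]
ee_rot: [[0.289, 0.957, 0.001], [0.957, -0.289, -0.0], [-0.0, 0.001, -1.0]]
wrist_force: [-1.5, 0.1, 6.3]
width: 0.029
```

```bash
python3 -m pendant '[[0.7,[0,0,0],[0,0,0]],[0.7,[0,0,0],[0,0,0]],[0.7,[0,0,0],[0,0,0]],[1,[0,0,-30],[0,0,0]],[1,[0,0,-50],[0,0,0]],[1,[0,0,-50],[0,0,0]],[1,[0,0,0],[0,0,0.174]],[1,[0,0,0],[0,0,0.174]]]'
python3 -m pendant '[[1,[0,0,0],[0,0,0.174]],[1,[0,0,0],[0,0,0.174]],[1,[0,0,0],[0,0,0.174]],[1,[0,0,0],[0,0,0.174]],[1,[0,0,0],[0,0,0.174]],[1,[0,0,0],[0,0,0.174]],[1,[0,0,0],[0,0,0.174]],[1,[0,0,0],[0,0,0]]]'
python3 - <<'E'
from h import *
f=grab('wrist','w_st'); cv2.imwrite('pics/w_st2.png',cv2.resize(f['img'],None,fx=1.55,fy=1.55,interpolation=cv2.INTER_CUBIC))
E
```

```text
time: 17.5
position: [0.5622, -0.2399, 0.2851]
ee_rot: [[0.603, 0.798, 0.002], [0.798, -0.603, -0.001], [0.0, 0.002, -1.0]]
wrist_force: [1.1, -0.5, 1.1]
width: 0.0851
time: 18.5
position: [0.5618, -0.2398, 0.2838]
ee_rot: [[0.959, -0.282, -0.0], [-0.282, -0.959, 0.0], [-0.0, -0.0, -1.0]]
wrist_force: [-0.2, -1.1, 0.3]
width: 0.0854
```

View pics/w_st2.png

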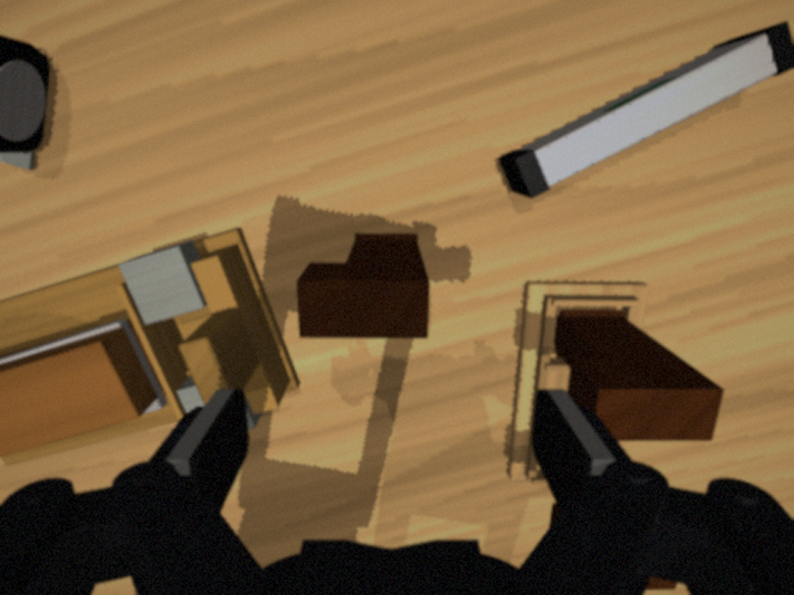

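The stop stands upright with its nose to the left. Its top face is at about (299,279)-(428,337), and the right spare in the rack is at (598,389)-(721,440).

```bash
python3 - <<'E'
from h import *
np.set_printoptions(precision=1,suppress=True)
f=grab('wrist'); s=r.read_state(); R=s['ee_rot'];p=s['position']
def W(Q,z): 
    P=onz(f,(np.array(Q,float)+.5)/1.55-.5,z); return P,((P-p)@R)[:,:2]*1000
P,T=W([(300,280),(428,281),(428,337),(300,336)],.126); print(P[:,:2]*1000,'tool\n',T,T.mean(0))
P,T=W([(598,390),(721,389),(712,440)],.136); print('spare',P[:,:2]*1000,T)
E
```

```text
[[ 589.5 -203.3]
 [ 571.8 -261.8]
 [ 544.2 -254.3]
 [ 562.5 -193.8]] tool
 [[ 16.3 -42.7]
 [ 15.8  18.3]
 [-12.8  18.9]
 [-12.3 -44.3]] [  1.7 -12.5]
spare [[ 497.5 -327.7]
 [ 480.3 -387.2]
 [ 451.9 -380.3]] [[-36.9 102.5]
 [-36.8 164.4]
 [-65.9 165.8]]
```

```bash
python3 -m pendant '[[1,[1,-12.5,0],[0,0,0.005]],[1,[0,0,40],[0,0,0]],[1,[0,0,40],[0,0,0]],[1,[0,0,30],[0,0,0]],[1,[0,0,15],[0,0,0]],[1,[0,0,0],[0,0,0]]]'
python3 -m pendant '[[0,[0,0,0],[0,0,0]],[0,[0,0,0],[0,0,0]],[0,[0,0,0],[0,0,0]],[0,[0,0,0],[0,0,0]]]' 80
```

```text
time: 19.35
position: [0.5662, -0.2275, 0.1581]
ee_rot: [[0.958, -0.288, -0.002], [-0.288, -0.958, 0.001], [-0.002, -0.0, -1.0]]
wrist_force: [-0.1, -0.7, 1.2]
width: 0.0858
time: 19.85
position: [0.5676, -0.2285, 0.1608]
ee_rot: [[0.957, -0.289, 0.004], [-0.289, -0.957, -0.001], [0.004, 0.0, -1.0]]
wrist_force: [1.3, 1.4, 6.9]
width: 0.0628
```

```bash
python3 -m pendant '[[0,[0,0,-20],[0,0,0]],[0,[0,0,-45],[0,0,0]],[0,[0,0,-45],[0,0,0]],[0,[0,0,-45],[0,0,0]],[0,[-26,36.5,0],[0,0,0]],[0,[-26,36.5,0],[0,0,0]],[0,[-26,36.5,0],[0,0,0]],[0,[-25,37,0],[0,0,0]]]'
python3 -m pendant '[[0,[0,0,0],[0,0,0]],[0,[0,0,0],[0,0,0]]]'
python3 - <<'E'
from h import *
np.set_printoptions(precision=2,suppress=True)
e=np.array([.2874,.9578]);B=np.array([.4239,-.3488]); plan([*(B+.01*e),.171],down(-16.7))
f=grab('wrist','w_in'); cv2.imwrite('pics/w_in2.png',cv2.resize(f['img'],None,fx=1.55,fy=1.55,interpolation=cv2.INTER_CUBIC))
ex=np.array([.9578,-.2874])
P=[[*(B+a*ex+b*e),z] for z,a,b in [(.024,.023,.027),(.024,.023,-.027),(.024,-.023,.027),(.024,-.023,-.027),(.136,.035,.042),(.136,.035,-.022),(.136,.065,-.022),(.136,-.035,.042),(.136,-.035,-.022),(.136,-.065,-.022)]]
print((proj(f,P)+.5)*1.55-.5)
E
```

```text
time: 20.85
position: [0.4238, -0.3389, 0.3138]
ee_rot: [[0.957, -0.289, -0.001], [-0.289, -0.957, 0.0], [-0.001, -0.0, -1.0]]
wrist_force: [-0.1, -0.1, -1.4]
width: 0.0633
time: 21.1
position: [0.4253, -0.3384, 0.3139]
ee_rot: [[0.957, -0.29, 0.0], [-0.29, -0.957, 0.001], [-0.0, -0.001, -1.0]]
wrist_force: [0.6, 0.1, -0.8]
width: 0.063
t 21.1 shift mm [  1.7   0.4 142.9] | then turn [-0.  0. -0.] | turn first, then shift [  1.7   0.3 142.9]
[[367.15 223.22]
 [441.27 223.02]
 [368.17 284.21]
 [439.63 284.02]
 [326.82 230.91]
 [453.89 230.53]
 [455.96 169.04]
 [332.09 358.94]
 [449.38 358.65]
 [447.59 407.6 ]]
```

View pics/w_in2.png

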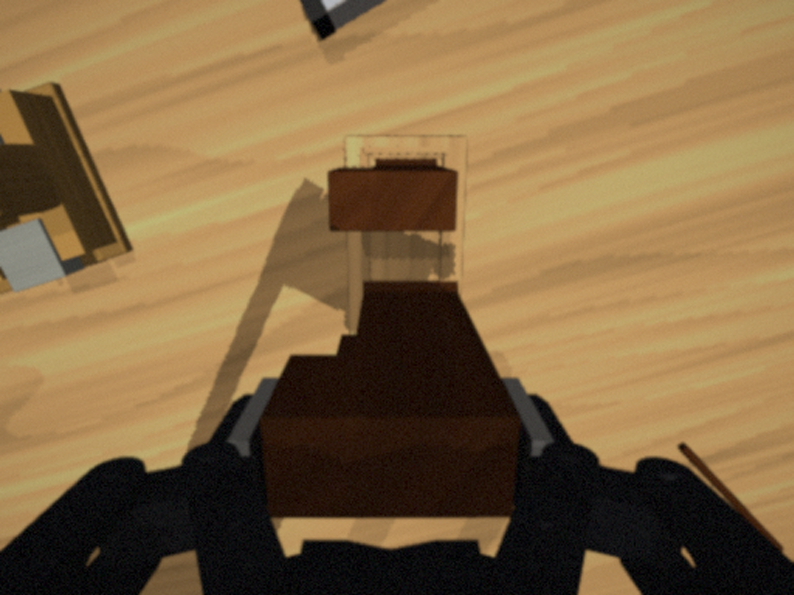

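The right spare's near edge is at (330,230)-(456,230), with its far edge at v≈170. That matches the prediction to within about 1 mm. The held head's top face is at (262,417)-(517,416)-(513,516)-(267,515).

```bash
python3 - <<'E'
from h import *
np.set_printoptions(precision=1,suppress=True)
f=grab('wrist'); s=r.read_state(); R=s['ee_rot'];p=s['position']
def W(Q,z): 
    P=onz(f,(np.array(Q,float)+.5)/1.55-.5,z); return ((P-p)@R)[:,:2]*1000
T=W([(262,417),(517,416),(513,516),(267,515)],p[2]-.0348); print(T,T.mean(0))
T=W([(330,230),(456,230),(457,170),(329,170.5)],.136); print('spare',T,T.mean(0))
E
```

```text
[[ 14.2 -30.2]
 [ 14.4  30.8]
 [-14.8  32.2]
 [-14.4 -31.3]] [-0.1  0.4]
spare [[ 36.8 -29.8]
 [ 36.8  33.6]
 [ 66.1  33. ]
 [ 65.9 -29.3]] [51.4  1.9]
```

```bash
python3 -m pendant '[[0,[1.6,1.2,20],[0,0,0]],[0,[0,0,35],[0,0,0]],[0,[0,0,35],[0,0,0]],[0,[0,0,20],[0,0,0]],[0,[0,0,10],[0,0,0]],[0,[0,0,8],[0,0,0]],[0,[0,0,5],[0,0,0]],[0,[0,0,0],[0,0,0]]]'
```

```text
time: 22.2
position: [0.4268, -0.3402, 0.1812]
ee_rot: [[0.957, -0.289, 0.0], [-0.289, -0.957, -0.0], [0.0, 0.0, -1.0]]
wrist_force: [-0.4, -0.0, -2.8]
width: 0.0631
```

No contact yet and the foot is below the divider tops. Lowering the last 10 mm.

```bash
python3 -m pendant '[[0,[0,0,4],[0,0,0]],[0,[0,0,3],[0,0,0]],[0,[0,0,1.5],[0,0,0]],[0,[0,0,0],[0,0,0]]]';python3 -m pendant '[[0,[0,0,1],[0,0,0]],[0,[0,0,1],[0,0,0]],[0,[0,0,0],[0,0,0]]]'
```

```text
time: 22.7
position: [0.4266, -0.3402, 0.1724]
ee_rot: [[0.957, -0.289, -0.0], [-0.289, -0.957, 0.0], [-0.0, -0.0, -1.0]]
wrist_force: [0.0, -0.5, -1.3]
width: 0.0632
time: 23.08
position: [0.4268, -0.3402, 0.1708]
ee_rot: [[0.957, -0.289, 0.0], [-0.289, -0.957, -0.0], [0.0, 0.0, -1.0]]
wrist_force: [-0.8, 0.1, 1.9]
width: 0.0634
```

```bash
python3 -m pendant '[[1,[0,0,0],[0,0,0]],[1,[0,0,0],[0,0,0]],[1,[0,0,0],[0,0,0]],[1,[0,0,-30],[0,0,0]],[1,[0,0,-50],[0,0,0]],[1,[0,0,-50],[0,0,0]],[1,[2.5,-60,0],[0,0,0]],[1,[2.5,-60,0],[0,0,0]]]'
python3 -m pendant '[[1,[2.5,-60,0],[0,0,0]],[1,[2.5,-60,0],[0,0,0]],[1,[2.5,-60,0],[0,0,0]],[1,[2.5,-60,0],[0,0,0]],[1,[0,0,0],[0,0,-0.17]],[1,[0,0,0],[0,0,-0.17]],[1,[0,0,0],[0,0,-0.17]],[1,[0,0,0],[0,0,-0.17]]]'
python3 -m pendant '[[1,[0,0,0],[0,0,-0.17]],[1,[0,0,0],[0,0,-0.17]],[1,[0,0,0],[0,0,-0.17]],[1,[0,0,0],[0,0,-0.17]],[1,[0,0,0],[0,0,-0.17]],[1,[0,0,0],[0,0,-0.17]],[1,[0,0,0],[0,0,-0.17]],[1,[0,0,0],[0,0,0]]]'
python3 - <<'E'
from h import *
np.set_printoptions(precision=1,suppress=True)
f=grab('wrist','w_bd'); im=f['img']; cv2.imwrite('pics/w_bd2.png',cv2.resize(im,None,fx=1.55,fy=1.55,interpolation=cv2.INTER_CUBIC))
t=grab('top','top2'); cv2.imwrite('pics/c2.png',cv2.resize(t['img'][135:285,95:415],None,fx=2.5,fy=2.5,interpolation=cv2.INTER_CUBIC))
a=cv2.resize(im,None,fx=1.2,fy=1.2)[:450];b=cv2.resize(t['img'][150:290,325:440],None,fx=3,fy=3)
c=np.zeros((max(a.shape[0],b.shape[0])if 0 else 460,615,3),np.uint8); c[:450,:]=a[:450,:615] if a.shape[1]>=615 else cv2.copyMakeBorder(a,0,0,0,615-a.shape[1],0)
big=np.zeros((450,800,3),np.uint8); big[:450,:614]=a[:450,:614]; b=cv2.resize(t['img'][190:290,345:415],None,fx=2.6,fy=2.6); big[:b.shape[0],615:615+b.shape[1]]=b
cv2.imwrite('pics/big.png',big)
E
```

```text
time: 24.08
position: [0.4667, -0.2264, 0.3015]
ee_rot: [[0.957, -0.292, 0.002], [-0.292, -0.957, -0.001], [0.003, 0.0, -1.0]]
wrist_force: [0.8, 0.5, -0.2]
width: 0.0856
time: 25.08
position: [0.545, 0.0003, 0.3003]
ee_rot: [[0.924, 0.383, -0.0], [0.383, -0.924, -0.0], [-0.0, -0.0, -1.0]]
wrist_force: [0.2, -0.5, -0.5]
width: 0.0857
time: 26.08
position: [0.545, 0.0001, 0.3004]
ee_rot: [[-0.004, 1.0, -0.0], [1.0, 0.004, -0.0], [0.0, -0.0, -1.0]]
wrist_force: [0.9, 1.3, -1.0]
width: 0.0856
```

View pics/big.png

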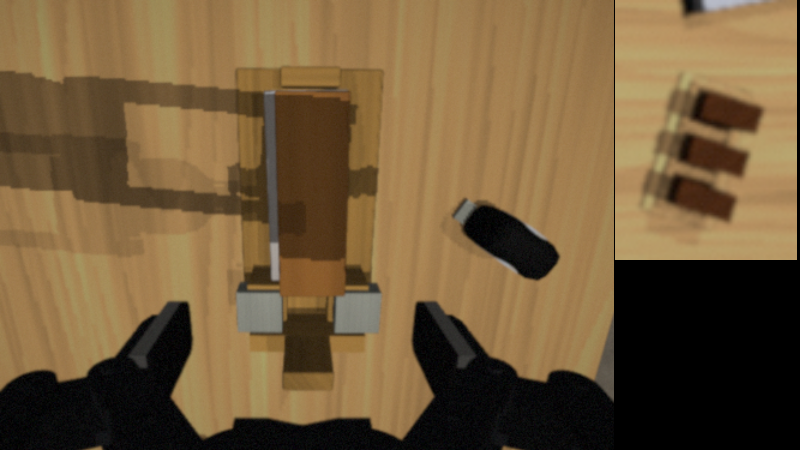

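The stop stands neatly in the middle bay. The board's top corners are at (274,93),(350,92),(345,295),(280,293), and the spacer's left edge runs (265,92)-(273,278).

```bash
python3 - <<'E'
from h import *
np.set_printoptions(precision=1,suppress=True)
f=grab('wrist'); 
def W(Q,z): return onz(f,(np.array(Q,float)+.5)/1.2-.5,z)[:,:2]*1000
b=W([(274,93),(350,92),(345,295),(280,293)],.086);print(b,b.mean(0))
print('sp',W([(265,92),(273,278)],.058))
print('keep',W([(237,284),(381,284),(379,333),(238,333)],.055))
# bearers and pile plate from top cam
t=grab('top')
hsv=cv2.cvtColor(t['img'],cv2.COLOR_BGR2HSV).astype(int)
S,V=hsv[...,1],hsv[...,2]
for nm,m,z in (('bear',(S>150)&(V>90),.02),('plate',(S<60)&(V>120),.01)):
    m=m.astype(np.uint8); m[:,:90]=0; m[:,200:]=0; m[:170]=0; m[280:]=0
    for k in cv2.findContours(m,cv2.RETR_EXTERNAL,cv2.CHAIN_APPROX_NONE)[0]:
        if cv2.contourArea(k)>60: print(nm,cv2.minAreaRect((onz(t,k.reshape(-1,2),z)[:,:2]*1000).astype(np.float32)))
E
```

```text
[[524.9  91.4]
 [578.3  92.2]
 [580.3 -64.4]
 [527.  -62.8]] [552.6  14.1]
sp [[516.   93.7]
 [519.2 -61.7]]
keep [[ 486.3  -69.1]
 [ 616.3  -68.7]
 [ 617.7 -119.2]
 [ 484.8 -119.5]]
bear ((512.1353149414062, 460.1505126953125), (66.23750305175781, 22.349214553833008), 5.413903713226318)
bear ((521.5088500976562, 360.8675537109375), (68.91111755371094, 22.86214828491211), 5.578721046447754)
plate ((465.6401672363281, 260.6576843261719), (162.27659606933594, 68.82456970214844), 5.515576362609863)
```

```bash
python3 -m pendant '[[1,[13.5,5,30],[0,0,-0.008]],[1,[0,0,40],[0,0,0]],[1,[0,0,40],[0,0,0]],[1,[0,0,30],[0,0,0]],[1,[0,0,15],[0,0,0]],[1,[0,0,8],[0,0,0]],[1,[0,0,2],[0,0,0]],[1,[0,0,0],[0,0,0]]]' 60
python3 -m pendant '[[0,[0,0,0],[0,0,0]],[0,[0,0,0],[0,0,0]],[0,[0,0,0],[0,0,0]],[0,[0,0,0],[0,0,0]]]'
```

```text
time: 27.28
position: [0.5506, 0.0136, 0.1363]
ee_rot: [[-0.014, 1.0, 0.002], [1.0, 0.014, -0.0], [-0.0, 0.002, -1.0]]
wrist_force: [-0.4, -0.1, -0.2]
width: 0.0856
time: 27.78
position: [0.5508, 0.0136, 0.1367]
ee_rot: [[-0.014, 1.0, 0.003], [1.0, 0.014, -0.0], [-0.0, 0.003, -1.0]]
wrist_force: [-0.9, -0.0, 4.6]
width: 0.0526
```

```bash
python3 -m pendant '[[0,[0,0,-10],[0,0,0]],[0,[0,0,-30],[0,0,0]],[0,[0,0,-40],[0,0,0]],[0,[0,0,-20],[0,0,0]],[0,[40,-3,0],[0,0,0]],[0,[50,-3.5,0],[0,0,0]],[0,[50,-3.5,0],[0,0,0]],[0,[50,-3.5,0],[0,0,0]]]'
python3 -m pendant '[[0,[50,-3.5,0],[0,0,0]],[0,[50,-3.5,0],[0,0,0]],[0,[50,-3.5,0],[0,0,0]],[0,[50,-3.5,0],[0,0,-0.082]],[0,[7.5,-1,0],[0,0,0]],[0,[0,0,0],[0,0,0]]]'
python3 - <<'E'
from h import *
plan([.5168,.4105,.0987],down(95.5))
f=grab('scene'); cv2.imwrite('pics/s2.png',cv2.resize(f['img'][140:250,300:440],None,fx=5,fy=5,interpolation=cv2.INTER_CUBIC))
np.set_printoptions(precision=1,suppress=True)
c,s=np.cos(np.radians(5.5)),np.sin(np.radians(5.5))
print(((proj(f,[[.5168+c*a-s*b,.4105+s*a+c*b,.02] for b in (-.062,-.038,.038,.062) for a in (.036,-.036)])-[300,140]+.5)*5-.5).tolist())
E
```

```text
time: 28.78
position: [0.5332, 0.2047, 0.2358]
ee_rot: [[-0.014, 1.0, -0.0], [1.0, 0.014, -0.0], [-0.0, -0.0, -1.0]]
wrist_force: [0.8, 0.5, -1.8]
width: 0.053
time: 29.52
position: [0.5146, 0.4106, 0.2352]
ee_rot: [[-0.097, 0.995, -0.001], [0.995, 0.097, -0.001], [-0.001, -0.001, -1.0]]
wrist_force: [0.4, -0.1, -1.1]
width: 0.0527
t 29.52 shift mm [ -0.2   2.3 136.5] | then turn [-0.001   0.0012  0.001 ] | turn first, then shift [ -0.3   2.2 136.5]
[[367.16672441013384, 240.9749696026469], [323.0419004069598, 181.31025438833402], [400.9708545831931, 235.73940564900764], [355.89111780130094, 176.49590585531624], [505.71178728434074, 219.48601540120532], [457.82195484324586, 161.56817818211718], [538.0432929862291, 214.4590570942432], [489.3345391341033, 156.95669404162285]]
```

View pics/s2.png

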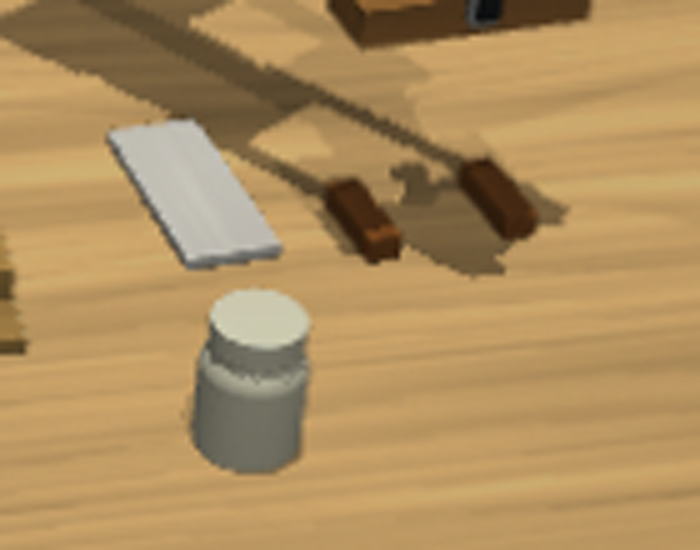

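In the scene view the bearer tops match the predicted corners to within about 3 enlarged pixels, or 1–2 mm. Lowering the board.

```bash
python3 -m pendant '[[0,[1,2.2,25],[0,0,0]],[0,[0,0,40],[0,0,0]],[0,[0,0,35],[0,0,0]],[0,[0,0,18],[0,0,0]],[0,[0,0,10],[0,0,0]],[0,[0,0,5],[0,0,0]],[0,[0,0,2],[0,0,0]],[0,[0,0,0],[0,0,0]]]'
python3 -m pendant '[[0,[0,0,1],[0,0,0]],[0,[0,0,0],[0,0,0]]]'
```

```text
time: 30.58
position: [0.5178, 0.4121, 0.1013]
ee_rot: [[-0.096, 0.995, 0.001], [0.995, 0.096, 0.001], [0.001, 0.001, -1.0]]
wrist_force: [0.3, -0.2, -2.0]
width: 0.0529
time: 30.82
position: [0.5174, 0.4119, 0.0998]
ee_rot: [[-0.096, 0.995, 0.0], [0.995, 0.096, 0.0], [0.0, 0.0, -1.0]]
wrist_force: [0.2, -0.3, -1.1]
width: 0.0526
```

```bash
python3 -m pendant '[[0,[0,0,1],[0,0,0]],[0,[0,0,0.5],[0,0,0]],[0,[0,0,0],[0,0,0]]]'
```

```text
time: 31.2
position: [0.5174, 0.4119, 0.0987]
ee_rot: [[-0.096, 0.995, 0.0], [0.995, 0.096, 0.0], [0.0, 0.001, -1.0]]
wrist_force: [-2.3, -1.5, 4.7]
width: 0.0525
```

```bash
python3 -m pendant '[[1,[0,0,0],[0,0,0]],[1,[0,0,0],[0,0,0]],[1,[0,0,0],[0,0,0]],[1,[0,0,-25],[0,0,0]],[1,[0,0,-50],[0,0,0]],[1,[0,0,-50],[0,0,0]],[1,[0,0,-50],[0,0,0]],[1,[0,0,0],[0,0,0]]]'
python3 - <<'E'
from h import *
np.set_printoptions(precision=1,suppress=True)
f=grab('wrist','w_bb'); s=r.read_state(); R=s['ee_rot'];p=s['position']
f['p']=f['p'];o=(f['p']-p)@R
def Y(Q,y):
    d=ray(f,(np.array(Q,float)+.5)/1.55-.5)@R; k=(y-o[1])/d[:,1]; return (o+d*k[:,None])*1000
print('open85 L',Y([(243,390),(245,430)],-.0428),'R',Y([(536,390),(533,430)],.0428))
print('63 L',Y([(278,380),(250,455),(262,380),(230,442)],-.032),'R',Y([(503,380),(533,455),(518,378),(551,442)],.032))
im=f['img']; cv2.imwrite('pics/w_bb2.png',cv2.resize(im,None,fx=1.55,fy=1.55,interpolation=cv2.INTER_CUBIC))
E
```

```text
time: 32.2
position: [0.5196, 0.4133, 0.2786]
ee_rot: [[-0.096, 0.995, 0.009], [0.995, 0.096, 0.006], [0.005, 0.01, -1.0]]
wrist_force: [0.0, 1.0, -0.7]
width: 0.0859
open85 L [[  7.6 -42.8  61. ]
 [ -4.9 -42.8  59.1]] R [[11.2 42.8 53.5]
 [-1.2 42.8 52.6]]
63 L [[ 10.9 -32.   60.9]
 [  7.2 -32.   28.3]
 [ 19.2 -32.   44. ]
 [ 18.4 -32.   16.4]] R [[16.6 32.  49. ]
 [13.4 32.  18.9]
 [23.9 32.  35. ]
 [22.7 32.   9.5]]
```

View pics/w_bb2.png

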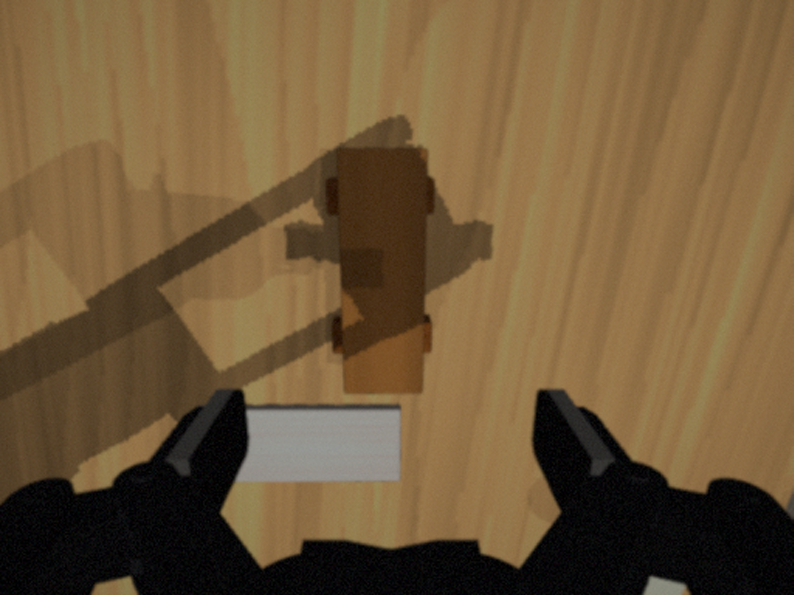

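The board lies across both bearers, square and centred. Its edges are at u≈340–427, with the bearers standing out similarly on both sides. Now back to the jig for the spacer.

```bash
python3 - <<'E'
from h import *
np.set_printoptions(precision=1,suppress=True)
f=grab('wrist')
def W(Q,z): return onz(f,(np.array(Q,float)+.5)/1.55-.5,z)[:,:2]*1000
print('plate seen NE, E',W([(401,408),(400,481)],.010),W([(246,408)],.01))
c,s=np.cos(np.radians(5.5)),np.sin(np.radians(5.5)); print('pred NE',465.6+c*33-s*80,260.7+s*33+c*80)
b=W([(337,148),(428,148),(422,393),(344,393)],.048); print('board',b,b.mean(0),'bearers mid',W([(327,180),(434,180),(431,352),(333,352)],.02).mean(0))
E
python3 -m pendant '[[1,[-40,-1,0],[0,0,0]],[1,[-50,-1,0],[0,0,0]],[1,[-52,-1,0],[0,0,0]],[1,[-52,-1,0],[0,0,0]],[1,[-52,-1,0],[0,0,0]],[1,[-52,-1,0],[0,0,0]],[1,[-52,-1,0],[0,0,0]],[1,[-50,-1,0],[0,0,0.082]]]' 100
python3 -m pendant '[[1,[0,0,0],[0,0,0]],[1,[0,0,0],[0,0,0]]]'
python3 - <<'E'
from h import *
np.set_printoptions(precision=1,suppress=True)
f=grab('wrist','w_sp'); hsv=cv2.cvtColor(f['img'],cv2.COLOR_BGR2HSV).astype(int)
m=((hsv[...,1]<70)&(hsv[...,2]>70)).astype(np.uint8)
for k in cv2.findContours(m,cv2.RETR_EXTERNAL,cv2.CHAIN_APPROX_NONE)[0]:
    if cv2.contourArea(k)>800: print(k.reshape(-1,2).min(0),k.reshape(-1,2).max(0),cv2.minAreaRect((onz(f,k.reshape(-1,2),.058)[:,:2]*1000).astype(np.float32)))
cv2.imwrite('pics/w_sp2.png',cv2.resize(f['img'],None,fx=1.55,fy=1.55))
E
```

```text
plate seen NE, E [[538.3 302.3]
 [544.2 236.6]] [[420.3 291. ]]
pred NE 490.780414344499 343.4946057025417
board [[481.2 486.9]
 [533.6 491.9]
 [548.  335.7]
 [496.  330.9]] [514.7 411.3] bearers mid [513.5 410.4]
time: 33.3
position: [0.5465, 0.0112, 0.2707]
ee_rot: [[-0.012, 1.0, -0.004], [1.0, 0.012, 0.0], [0.0, -0.004, -1.0]]
wrist_force: [0.3, -0.2, 0.0]
width: 0.0854
time: 33.55
position: [0.5469, 0.0129, 0.2714]
ee_rot: [[-0.013, 1.0, -0.003], [1.0, 0.013, 0.001], [0.001, -0.003, -1.0]]
wrist_force: [0.8, -0.3, 0.1]
width: 0.0854
[278 267] [320 303] ((595.6290283203125, -95.12423706054688), (42.79390335083008, 41.43887710571289), 89.96553039550781)
[191 266] [231 302] ((505.9068603515625, -95.46316528320312), (42.26376724243164, 40.8614616394043), 89.59281158447266)
[216  88] [292 257] ((548.7491455078125, 16.32463836669922), (66.3418197631836, 159.16847229003906), 0.8476446866989136)
```

The pile plate's long axis turns out to run along 5.5°, roughly world x, so the spacer must be turned about 90° before it is laid. The spacer itself measures 66.3×159 mm at (0.549,0.016), which agrees with its given size. I'll grip it high so that the tips don't reach below its underside.

```bash
python3 -m pendant '[[1,[2.6,2.6,30],[0,0,-0.003]],[1,[0,0,40],[0,0,0]],[1,[0,0,40],[0,0,0]],[1,[0,0,30],[0,0,0]],[1,[0,0,10],[0,0,0]],[1,[0,0,5],[0,0,0]],[1,[0,0,1],[0,0,0]],[1,[0,0,0],[0,0,0]]]' 100
python3 -m pendant '[[0,[0,0,0],[0,0,0]],[0,[0,0,0],[0,0,0]],[0,[0,0,0],[0,0,0]],[0,[0,0,0],[0,0,0]]]'
```

```text
time: 34.6
position: [0.551, 0.0156, 0.118]
ee_rot: [[-0.017, 1.0, 0.002], [1.0, 0.017, -0.0], [-0.0, 0.002, -1.0]]
wrist_force: [0.3, 0.5, 0.0]
width: 0.0855
time: 35.1
position: [0.5503, 0.0154, 0.1188]
ee_rot: [[-0.017, 1.0, 0.001], [1.0, 0.017, -0.0], [-0.0, 0.001, -1.0]]
wrist_force: [-3.3, 1.1, 11.3]
width: 0.0621
```

The width of 62 mm with an upward force means the tips have closed on top of the plate edge instead of beside it. I'll open, go lower and grip again.

```bash
python3 -m pendant '[[1,[0,0,-2],[0,0,0]],[1,[0,0,0],[0,0,0]],[1,[0,0,0],[0,0,0]],[1,[0,0,5],[0,0,0]],[1,[0,0,5],[0,0,0]],[1,[0,0,2],[0,0,0]],[1,[0,0,0],[0,0,0]]]'
python3 -m pendant '[[0,[0,0,0],[0,0,0]],[0,[0,0,0],[0,0,0]],[0,[0,0,0],[0,0,0]],[0,[0,0,0],[0,0,0]]]'
```

```text
time: 35.98
position: [0.5502, 0.0155, 0.1065]
ee_rot: [[-0.017, 1.0, -0.001], [1.0, 0.017, 0.0], [0.0, -0.001, -1.0]]
wrist_force: [0.0, -0.8, -0.2]
width: 0.0854
time: 36.48
position: [0.5506, 0.0155, 0.1079]
ee_rot: [[-0.017, 1.0, 0.001], [1.0, 0.017, -0.0], [-0.0, 0.001, -1.0]]
wrist_force: [-0.7, -1.0, 5.0]
width: 0.0636
```

```bash
python3 -m pendant '[[0,[0,0,-5],[0,0,0]],[0,[0,0,-20],[0,0,0]],[0,[0,0,-40],[0,0,0]],[0,[0,0,-60],[0,0,0]],[0,[0,0,0],[0,0,0]],[0,[0,0,0],[0,0,0]]]'
python3 - <<'E'
from h import *
f=grab('wrist'); cv2.imwrite('pics/w_hold.png',cv2.resize(f['img'],None,fx=1.55,fy=1.55))
E
```

```text
time: 37.22
position: [0.5495, 0.0155, 0.2316]
ee_rot: [[-0.017, 1.0, -0.001], [1.0, 0.017, 0.0], [0.0, -0.001, -1.0]]
wrist_force: [-0.0, -0.2, -3.5]
width: 0.0635
```

View pics/w_hold.png

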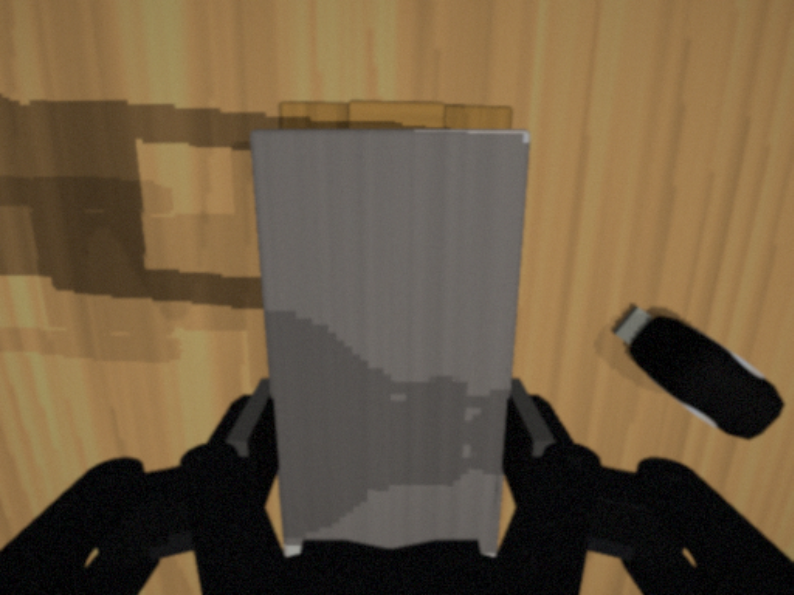

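The plate is held squarely between the pads and level, with its ends at v≈131 and v≈555. I'll work out its offset in the grip and the move to the pile.

```bash
python3 - <<'E'
from h import *
np.set_printoptions(precision=1,suppress=True)
f=grab('wrist'); s=r.read_state(); R=s['ee_rot'];p=s['position']
P=onz(f,(np.array([(253,132),(528,131),(490,556),(291,556)],float)+.5)/1.55-.5,p[2]-.0499); T=((P-p)@R)[:,:2]*1000; print(T,T.mean(0))
plan([.4656,.2607,.2316],down(185.5))
print(s['q'])
E
```

```text
[[ 79.4 -31.7]
 [ 79.6  31.8]
 [-42.8  30.5]
 [-43.  -30.4]] [18.3  0.1]
t 37.33 shift mm [246.5 -79.   -1.1] | then turn [-0.  -0.  -1.6] | turn first, then shift [ 59.3 252.   -1.5]
[-0.   0.3  1.7  0.   1.1 -0.1]
```

```bash
python3 -m pendant '[[0,[40,-12.8,0],[0,0,0]],[0,[50,-16,0],[0,0,0]],[0,[50,-16,0],[0,0,0]],[0,[50,-16,0],[0,0,0]],[0,[40,-12.8,0],[0,0,0]],[0,[16.5,-5.4,0],[0,0,0]],[0,[0,0,0],[0,0,-0.165]],[0,[0,0,0],[0,0,-0.165]]]'
python3 -m pendant '[[0,[0,0,0],[0,0,-0.165]],[0,[0,0,0],[0,0,-0.165]],[0,[0,0,0],[0,0,-0.165]],[0,[0,0,0],[0,0,-0.165]],[0,[0,0,0],[0,0,-0.165]],[0,[0,0,0],[0,0,-0.165]],[0,[0,0,0],[0,0,-0.165]],[0,[0,0,0],[0,0,-0.165]]]'
python3 -m pendant '[[0,[0,0,0],[0,0,0]],[0,[0,0,0],[0,0,0]]]'
python3 - <<'E'
from h import *
plan([.4656,.2607,.0699],down(185.5))
np.set_printoptions(precision=1,suppress=True)
f=grab('wrist','w_p'); cv2.imwrite('pics/w_p2.png',cv2.resize(f['img'],None,fx=1.55,fy=1.55))
s=r.read_state(); c,n=np.cos(np.radians(5.5)),np.sin(np.radians(5.5))
print((proj(f,[[.4656+c*a-n*b,.2607+n*a+c*b,.01] for a in (-.08,.08) for b in (.033,-.033)])+.5)*1.55-.5)
E
```

```text
time: 38.33
position: [0.4666, 0.2601, 0.2305]
ee_rot: [[-0.346, 0.938, -0.003], [0.938, 0.346, -0.002], [-0.001, -0.003, -1.0]]
wrist_force: [-1.2, -0.2, -2.0]
width: 0.0634
time: 39.33
position: [0.4669, 0.2595, 0.2306]
ee_rot: [[-0.995, -0.101, -0.003], [-0.101, 0.995, -0.002], [0.003, -0.002, -1.0]]
wrist_force: [0.1, 0.7, -2.8]
width: 0.0635
time: 39.58
position: [0.4671, 0.2601, 0.2313]
ee_rot: [[-0.996, -0.093, -0.001], [-0.093, 0.996, -0.001], [0.001, -0.001, -1.0]]
wrist_force: [-0.1, 0.0, -2.9]
width: 0.0634
t 39.58 shift mm [  1.2   0.9 161.4] | then turn [-0.0007 -0.0013 -0.003 ] | turn first, then shift [  1.4   0.8 161.4]
[[449.9 140.8]
 [332.8 141.3]
 [442.2 396.6]
 [341.8 396.9]]
```

View pics/w_p2.png

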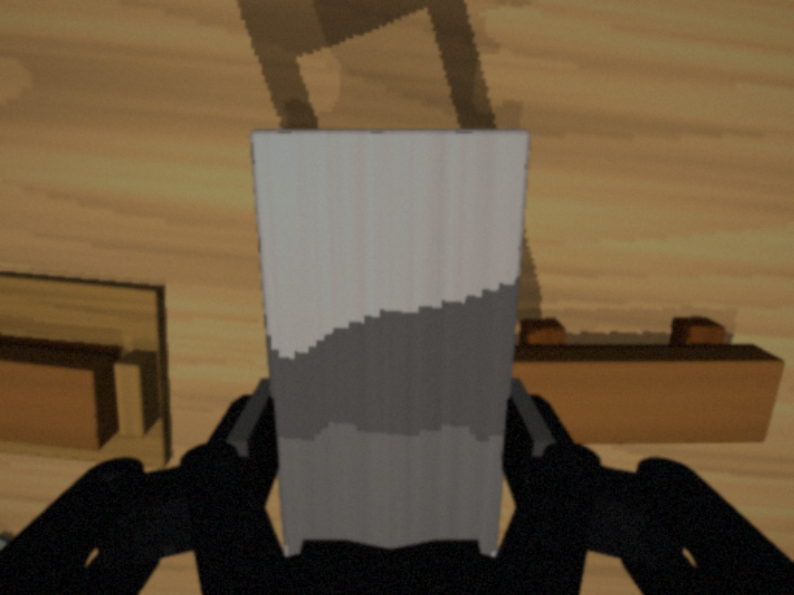

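The held plate hides the pile plate, whose end should come in at v≈141. I'll cross-check the pile plate's centre from the first scene picture.

```bash
python3 - <<'E'
from h import *
f=grab('scene'); im=cv2.imread('pics/scene0.png'); hsv=cv2.cvtColor(im,cv2.COLOR_BGR2HSV).astype(int)
m=((hsv[...,1]<70)&(hsv[...,2]>110)).astype(np.uint8)
m[:155]=0;m[195:]=0;m[:,:315]=0;m[:,358:]=0
for k in cv2.findContours(m,cv2.RETR_EXTERNAL,cv2.CHAIN_APPROX_NONE)[0]:
    if cv2.contourArea(k)>50:
        print(cv2.minAreaRect((onz(f,k.reshape(-1,2),.01)[:,:2]*1000).astype(np.float32)))
c,n=np.cos(np.radians(5.5)),np.sin(np.radians(5.5))
print(proj(f,[[.4656+c*a-n*b,.2607+n*a+c*b,.01] for a in (-.08,.08) for b in (.033,-.033)]))
E
```

```text
((468.1410827636719, 260.49664306640625), (168.92861938476562, 67.70710754394531), 4.656938552856445)
[[338.59971794 163.51125046]
 [320.7926102  165.97284366]
 [356.10356949 188.83783006]
 [337.0395759  191.76205238]]
```

```bash
python3 -m pendant '[[0,[0.9,0.9,25],[0,0,-0.003]],[0,[0,0,45],[0,0,0]],[0,[0,0,45],[0,0,0]],[0,[0,0,25],[0,0,0]],[0,[0,0,10],[0,0,0]],[0,[0,0,5],[0,0,0]],[0,[0,0,2],[0,0,0]],[0,[0,0,0],[0,0,0]]]'
python3 -m pendant '[[0,[0,0,1.5],[0,0,0]],[0,[0,0,0],[0,0,0]]]'
```

```text
time: 40.67
position: [0.4666, 0.2616, 0.0768]
ee_rot: [[-0.995, -0.099, 0.002], [-0.099, 0.995, 0.001], [-0.002, 0.0, -1.0]]
wrist_force: [-2.3, -1.6, 3.3]
width: 0.0639
time: 40.92
position: [0.4666, 0.2616, 0.0765]
ee_rot: [[-0.995, -0.099, 0.003], [-0.099, 0.995, 0.001], [-0.003, 0.001, -1.0]]
wrist_force: [-5.2, -1.6, 14.8]
width: 0.0637
```

Contact came 6.6 mm too early (TCP 0.0765, expected 0.070). The tips evidently reach below the spacer's underside and touch the lower plate. Releasing here would drop the spacer, so I'll back off, set it down on the low board and regrip it higher.

```bash
python3 -m pendant '[[0,[0,0,-10],[0,0,0]],[0,[0,0,-45],[0,0,0]],[0,[0,0,-60],[0,0,0]],[0,[0,0,-40],[0,0,0]],[0,[0,0,0],[0,0,0.165]],[0,[0,0,0],[0,0,0.165]],[0,[0,0,0],[0,0,0.165]],[0,[0,0,0],[0,0,0.165]]]'
python3 -m pendant '[[0,[0,0,0],[0,0,0.165]],[0,[0,0,0],[0,0,0.165]],[0,[0,0,0],[0,0,0.165]],[0,[0,0,0],[0,0,0.165]],[0,[0,0,0],[0,0,0.165]],[0,[0,0,0],[0,0,0.168]],[0,[0,0,0],[0,0,0]]]'
python3 - <<'E'
from h import *
plan([.5504,.0155,.12],down(90.97))
E
```

```text
time: 41.92
position: [0.4663, 0.2615, 0.2293]
ee_rot: [[-0.844, 0.537, 0.001], [0.537, 0.844, 0.001], [-0.001, 0.001, -1.0]]
wrist_force: [-0.2, -0.1, -2.9]
width: 0.0634
time: 42.8
position: [0.4664, 0.2615, 0.2291]
ee_rot: [[-0.019, 1.0, 0.001], [1.0, 0.019, 0.001], [0.001, 0.001, -1.0]]
wrist_force: [-0.1, 1.1, -3.0]
width: 0.0637
t 42.8 shift mm [-247.6   79.3  109. ] | then turn [ 0.0012 -0.0006  0.0018] | turn first, then shift [-247.4   79.9  109.1]
```

```bash
python3 -m pendant '[[0,[-45,14.4,0],[0,0,0]],[0,[-55,17.6,0],[0,0,0]],[0,[-55,17.6,0],[0,0,0]],[0,[-55,17.6,0],[0,0,0]],[0,[-37.5,12.2,0],[0,0,0]],[0,[0,0,30],[0,0,0]],[0,[0,0,45],[0,0,0]],[0,[0,0,30],[0,0,0]]]'
python3 -m pendant '[[0,[0,0,7],[0,0,0]],[0,[0,0,3],[0,0,0]],[0,[0,0,2],[0,0,0]],[0,[0,0,1.5],[0,0,0]],[0,[0,0,0],[0,0,0]]]'
```

```text
time: 43.8
position: [0.5494, 0.015, 0.1222]
ee_rot: [[-0.02, 1.0, -0.001], [1.0, 0.02, 0.0], [0.0, -0.001, -1.0]]
wrist_force: [0.7, 0.0, -3.7]
width: 0.0632
time: 44.42
position: [0.5501, 0.0154, 0.1106]
ee_rot: [[-0.017, 1.0, 0.001], [1.0, 0.017, -0.0], [-0.0, 0.001, -1.0]]
wrist_force: [-0.2, 0.6, -3.4]
width: 0.0636
```

```bash
python3 -m pendant '[[0,[0,0,1],[0,0,0]],[0,[0,0,1],[0,0,0]],[0,[0,0,1],[0,0,0]],[0,[0,0,0],[0,0,0]]]'
```

```text
time: 44.92
position: [0.5498, 0.0153, 0.1079]
ee_rot: [[-0.017, 1.0, 0.0], [1.0, 0.017, -0.0], [-0.0, 0.0, -1.0]]
wrist_force: [-1.6, 1.2, 5.6]
width: 0.0636
```

Contact is at the same height as at the first pick-up, so the plate never slipped and the early stop was the tips. Regripping 8 mm higher.

```bash
python3 -m pendant '[[1,[0,0,0],[0,0,0]],[1,[0,0,0],[0,0,0]],[1,[0,0,-6.5],[0,0,0]],[1,[0,0,0],[0,0,0]],[0,[0,0,0],[0,0,0]],[0,[0,0,0],[0,0,0]],[0,[0,0,0],[0,0,0]],[0,[0,0,0],[0,0,0]]]' 80
python3 -m pendant '[[0,[0,0,-3],[0,0,0]],[0,[0,0,-10],[0,0,0]],[0,[0,0,0],[0,0,0]]]'
```

```text
time: 45.92
position: [0.55, 0.0153, 0.1143]
ee_rot: [[-0.017, 1.0, 0.001], [1.0, 0.017, -0.0], [-0.0, 0.001, -1.0]]
wrist_force: [-2.2, -0.9, 5.9]
width: 0.0636
time: 46.3
position: [0.5503, 0.0153, 0.1271]
ee_rot: [[-0.017, 1.0, 0.001], [1.0, 0.017, -0.0], [-0.0, 0.001, -1.0]]
wrist_force: [0.2, -0.5, -2.8]
width: 0.0634
```

```bash
python3 -m pendant '[[0,[0,0,-45],[0,0,0]],[0,[0,0,-58],[0,0,0]],[0,[45,-14.6,0],[0,0,0]],[0,[55,-17.9,0],[0,0,0]],[0,[55,-17.9,0],[0,0,0]],[0,[55,-17.9,0],[0,0,0]],[0,[37,-12,0],[0,0,0]],[0,[0,0,0],[0,0,-0.165]]]'
python3 -m pendant '[[0,[0,0,0],[0,0,-0.165]],[0,[0,0,0],[0,0,-0.165]],[0,[0,0,0],[0,0,-0.165]],[0,[0,0,0],[0,0,-0.165]],[0,[0,0,0],[0,0,-0.165]],[0,[0,0,0],[0,0,-0.165]],[0,[0,0,0],[0,0,-0.165]],[0,[0,0,0],[0,0,-0.165]]]'
python3 -m pendant '[[0,[0,0,0],[0,0,-0.163]],[0,[0,0,0],[0,0,0]],[0,[0,0,0],[0,0,0]]]'
python3 - <<'E'
from h import *
plan([.4661,.2608,.0763],down(185.5))
E
```

```text
time: 47.3
position: [0.4638, 0.2636, 0.2293]
ee_rot: [[-0.189, 0.982, -0.001], [0.982, 0.189, 0.001], [0.001, -0.0, -1.0]]
wrist_force: [0.7, -0.1, -3.6]
width: 0.0635
time: 48.3
position: [0.465, 0.2607, 0.2292]
ee_rot: [[-0.998, 0.063, -0.001], [0.063, 0.998, -0.0], [0.001, -0.0, -1.0]]
wrist_force: [0.3, -0.5, -2.1]
width: 0.0637
time: 48.68
position: [0.4651, 0.2609, 0.2293]
ee_rot: [[-0.996, -0.091, -0.0], [-0.091, 0.996, -0.0], [0.0, -0.0, -1.0]]
wrist_force: [-0.2, 0.0, -1.9]
width: 0.0633
t 48.67 shift mm [-1.00e+00 -1.00e-01  1.53e+02] | then turn [-0.0001 -0.0004 -0.0044] | turn first, then shift [-1.00e+00 -1.00e-01  1.53e+02]
```

```bash
python3 -m pendant '[[0,[-1,0,25],[0,0,-0.004]],[0,[0,0,45],[0,0,0]],[0,[0,0,45],[0,0,0]],[0,[0,0,22],[0,0,0]],[0,[0,0,8],[0,0,0]],[0,[0,0,4],[0,0,0]],[0,[0,0,2],[0,0,0]],[0,[0,0,0],[0,0,0]]]'
python3 -m pendant '[[0,[0,0,1],[0,0,0]],[0,[0,0,0],[0,0,0]]]'
```

```text
time: 49.68
position: [0.4668, 0.2613, 0.0793]
ee_rot: [[-0.995, -0.098, 0.002], [-0.098, 0.995, 0.001], [-0.002, 0.001, -1.0]]
wrist_force: [0.6, -0.3, -2.7]
width: 0.0636
time: 49.92
position: [0.4664, 0.2611, 0.0778]
ee_rot: [[-0.995, -0.098, 0.001], [-0.098, 0.995, 0.0], [-0.001, 0.0, -1.0]]
wrist_force: [-0.1, 0.3, -2.8]
width: 0.0631
```

```bash
python3 -m pendant '[[0,[0,0,1],[0,0,0]],[0,[0,0,0.5],[0,0,0]],[0,[0,0,0],[0,0,0]]]'
```

```text
time: 50.3
position: [0.4665, 0.2611, 0.0767]
ee_rot: [[-0.995, -0.098, 0.001], [-0.098, 0.995, 0.0], [-0.001, 0.0, -1.0]]
wrist_force: [-1.3, -0.9, 4.7]
width: 0.0638
```

```bash
python3 -m pendant '[[0.85,[0,0,0],[0,0,0]],[0.95,[0,0,0],[0,0,0]],[0.95,[0,0,0],[0,0,0]],[0.95,[0,0,-20],[0,0,0]],[0.95,[0,0,-50],[0,0,0]],[0.95,[0,0,-60],[0,0,0]],[0.95,[0,0,-60],[0,0,0]],[0.95,[0,0,0],[0,0,0]]]'
python3 - <<'E'
from h import *
np.set_printoptions(precision=1,suppress=True)
f=grab('wrist'); a=cv2.resize(f['img'],None,fx=1.55,fy=1.55); cv2.imwrite('pics/fin.png',a)
E
```

```text
time: 51.3
position: [0.4691, 0.2623, 0.2715]
ee_rot: [[-0.995, -0.098, 0.011], [-0.098, 0.995, 0.005], [-0.011, 0.004, -1.0]]
wrist_force: [0.2, 0.3, -0.9]
width: 0.0809
```

View pics/fin.png

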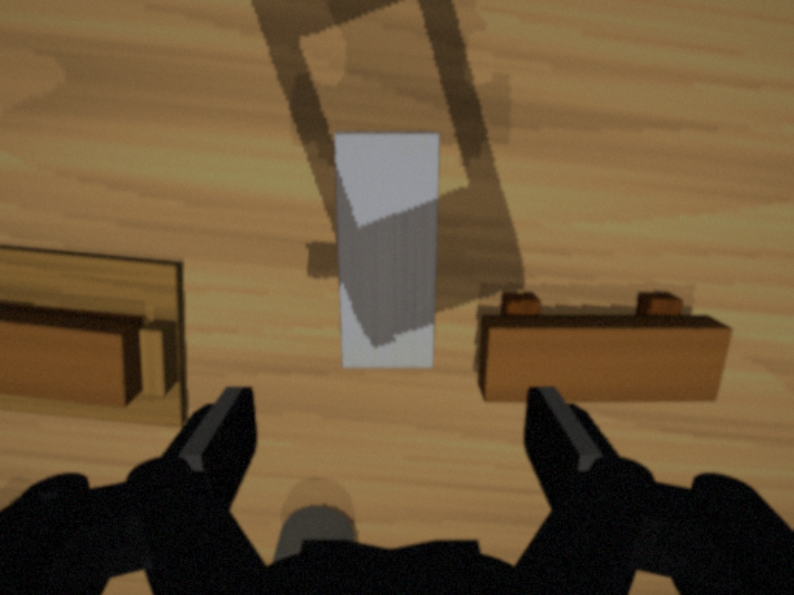

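The plates are stacked squarely: only the upper one shows, at (335,132)-(438,368). The board sits across the bearers at (480,318)-(730,400), and the low board is still in the jig. A last numeric check of the bystanders, then I'll hand in.

```bash
python3 - <<'E'
from h import *
f=grab('scene'); im0=cv2.imread('pics/scene0.png'); d=cv2.absdiff(f['img'],im0).max(2)
for n,(x0,y0,x1,y1) in dict(jar=(338,197,364,235),tape=(250,216,274,250),level=(98,204,160,234)).items(): print(n,(d[y0:y1,x0:x1]>40).mean().round(3))
w=grab('wrist'); c=onz(w,(np.array([(335,132),(439,132),(433,368),(343,368)],float)+.5)/1.55-.5,.02)[:,:2]*1000; print(c.round(1),c.mean(0).round(1))
s=r.read_state(); print(s['time'],s['wrist_force'].round(1)); r.sign_off()
E
```

```text
jar 0.0
tape 0.0
level 0.0
[[383.4 219.2]
 [377.2 282.3]
 [533.2 297.9]
 [539.4 235.1]] [458.3 258.6]
51.45 [-0.2  0.9 -0.1]
the job is handed in; nothing more can be done
```

I finished the whole task and handed it in at 51.5 s of the 72 s limit, with the robot clear of everything.

**What I did:**
- **Stop:** I rocked it to +x once and to -x twice. Before I drew it out, the keepers measured 16–17 mm pushed back in total, with the near one at least 6 mm. I stood it on the bare bench and let go, then regripped it across its width and stood it in the middle bay.
- **Board:** it lies square across both bearers, about 1 mm off their middle by measurement.
- **Spacer:** it is on the other aluminium plate. My first grip was too low, and the fingertips touched the lower plate before the spacer did, pressing on it with about 15–18 N. I took the spacer back to the lower board, regripped it higher and laid it properly.

**Last checks:**
- **Stop and lower board:** the pictures showed the stop in the rack's middle bay (seen after I placed it) and the lower board still in the jig.
- **Pile:** only the upper plate shows from above, with nothing of the lower one sticking out. I have no separate measurement that the lower plate did not shift under the early fingertip contact.
- **Bystanders:** the areas of the scene picture around the jar, tape measure and spirit level had not changed at all.

**One check disagreed:** the final wrist measurement put the pile's centre at (0.458, 0.259), while I placed it at (0.466, 0.261). That picture was taken while the tool was still settling, about 0.6° off vertical, and I put part of the 8 mm down to that. The placing pose, the contact height and the first overhead and scene pictures all agree with each other.

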